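Clamp the spare battery packs in the charging cradle and probe each contact

TASK

Get the spare battery packs on the table checked and ready to charge: stand them all contact up on the deck of the cradle, side by side in one row centred between the jaws, and crank the jaw (opened first if it leaves them too little room) shut until the row is firmly squeezed and the sprung brass plate is pushed about halfway in. Then take the red probe pen from its stand and gently touch its tip to the brass contact of each pack there is, going in the order red, yellow, green, blue and pausing about half a second on each. Finally hang the pen upright in its stand again, leaving the packs clamped and the other kitchen things where they are.

Things in the scene. Friction and masses are not known exactly. Their poses are not given: they have to be found in the camera images.
- cradle: vise-like cradle, fixed; grey deck 110 x 300 x 12 mm. Origin on the table; +y runs along the deck (y -140 to +160 mm) from the steel fixed jaw (face at y -115 mm) past the moving jaw to a blue gearbox (60 x 60 mm, 50 mm high, at y +100 mm) with a crank on top. Jaws: 36 mm wide about x = 0, tops 32 mm above the table. Packs stand on the deck centred on x = 0, long sides facing the jaws
- jaw (a joint): travel of the moving jaw towards the fixed jaw, m: 0 wide open (130 mm free between fixed jaw and brass plate), up to 0.094. Geared to the crank: 5 mm per radian
- plate (a joint): how far the sprung brass contact plate on the front of the moving jaw is pushed in, m: 0 free, 0.008 fully in; about 1.8 N per mm. It reads above 0 only when the row is being squeezed
- crank (a joint): crank angle, rad: 0 to 18.8; turning clockwise seen from above increases it and closes the jaw; stays where it is left. At 0 (and every full turn) the crank arm points along the cradle's +y
- crank_axis (a point): point on the crank's vertical shaft at the top face of the crank arm, 62 mm above the table (at x = 0, y = +100 mm of the cradle)
- crank_knob (a point): centre of the top end of the black crank knob: an upright cylinder, diameter 18 mm, 42 mm tall, standing on the crank arm 45 mm from the shaft, spinning freely about its own axis; this point is 105 mm above the table
- stand: black stand fixed to the table, 80 x 80 mm foot, 90 mm tall, with a grey top plate 60 x 78 mm, 10 mm thick, that has a round hole; origin on the table below the hole
- stand_hole (a point): centre of the hole (diameter 25 mm) at the upper face of the stand's top plate, 90 mm above the table
- probe: red pen, 136 mm long, 70 g; origin at its tip (tip not pushed in), z along the pen up to the grip. Steel tip 5 mm thick up to 16 mm, stem 12 mm thick up to 70 mm, black flange 36 mm across from 70 to 76 mm, square grip 18 x 18 mm (sides along x, y) from 76 to 136 mm. Starts hanging in the stand by its flange, origin 20 mm above the table
- probe_tip (a point): end of the pen's steel tip; the tip is sprung and can be pushed 9 mm into the pen (0.45 N per mm)
- pack_red: red battery pack, 50 x 24 x 18 mm (x, y, z), 70 g, round brass contact on its top face, black cap at its -x end; origin at the centre of its underside, z up through the contact face. May be absent
- pack_red_contact (a point): centre of the brass contact (15 mm across) on top of the red pack, 12 mm from its middle towards +x. May be absent
- pack_yellow: yellow battery pack, 50 x 24 x 18 mm (x, y, z), 70 g, round brass contact on its top face, black cap at its -x end; origin at the centre of its underside, z up through the contact face. May be absent
- pack_yellow_contact (a point): centre of the brass contact (15 mm across) on top of the yellow pack, 12 mm from its middle towards +x. May be absent
- pack_green: green battery pack, 50 x 24 x 18 mm (x, y, z), 70 g, round brass contact on its top face, black cap at its -x end; origin at the centre of its underside, z up through the contact face. May be absent
- pack_green_contact (a point): centre of the brass contact (15 mm across) on top of the green pack, 12 mm from its middle towards +x. May be absent
- pack_blue: blue battery pack, 50 x 24 x 18 mm (x, y, z), 70 g, round brass contact on its top face, black cap at its -x end; origin at the centre of its underside, z up through the contact face. May be absent
- pack_blue_contact (a point): centre of the brass contact (15 mm across) on top of the blue pack, 12 mm from its middle towards +x. May be absent
- canister: aluminium coffee canister with black press-button lid, diameter 98 mm, 132 mm tall; leave alone; origin at the centre of its underside
- bowls: stack of three melamine bowls, rim diameter 144 mm, 76 mm tall; leave alone; origin at the centre of its underside
- poacher: orange silicone egg poacher cup, diameter 90 mm (130 mm over its two tabs), 36 mm tall; leave alone; origin at the centre of its underside

How it is judged:
By the outcome, as a careful person would: the job done as asked, in the order asked, and still so for the second after the job is handed in, with the robot touching nothing.
Of pack_red, pack_yellow, pack_green, pack_blue only 2 to 4 are there at a start; the rules pass over those that are not, and their reading is None.
At some moment in a run one of pack_red, pack_yellow, pack_green, pack_blue may be knocked a few centimetres aside while the robot is not near it.
It also fails if it takes over 210 s, if anything falls off the work surface, if the arm or the gripper's body presses on something with over 40 N, if the wrist force passes 120 N, or if a joint passes its speed limit or range.

ROBOT

A 6-joint arm with a two-finger parallel gripper is mounted at the origin on the work surface. World frame = base frame: x ahead of the robot, y to its left, z up, the work surface at z = 0. Lengths are in m, angles in rad, forces in N, time in s.
With the tool pointing down it reaches from about 0.325 to 0.85 m from the base axis. Payload 4.4 kg.
Tool frame: the origin (TCP) lies at the very end of the fingers, on their centre line; the grasp point (between the pads) lies 19 mm behind it (ctrl.tcp_to_grasp is the distance from the TCP to the grasp point, in m); z points along the fingers, y is the line along which they close (so a half turn about z gives the same grasp; the last joint's range is limited). The gripper opens to 94 mm and grips with 3 to 60 N. Pads are 16 mm wide; open, the fingers measure 119 mm over their backs; the gripper's body (75 mm by 177 mm) begins 78 mm behind the grasp point.
Start: joints at [-0.15, 0.207, 1.542, -0, 1.393, -0.15], TCP at [0.575, -0, 0.205] pointing down, gripper open.
Joint ranges: [-2.73, 2.73], [-0.86, 2.22], [0.23, 2.46], [-1.11, 4.25], [0.08, 2.63], [-2.82, 2.82]. Speed limits (rad/s): [2.79, 2.79, 3.14, 3.14, 3.14, 3.14].

INTERFACE

Orientations are given as a 3x3 rotation matrix whose columns are the frame's x, y, z axes.
In Python, from station import ctrl, optics gives the robot as it stands.
- The arm moves only by the tool move_arm, never from a script. Its argument "targets" is a list of rows, each a list of 4 numbers: the shift along the tool's x, y, z in m, then the turn about the tool's z in rad. A call has 1 to 10 rows; each row is the pose to reach, as a shift and turn from the pose commanded when the call began, along the tool's axes at that moment; what a row does not reach only later rows make up. A row lasts 1/12 s, in which the tool goes at most 41.7 mm and 7.16 degrees, less where a joint would pass 70% of its speed; a pose out of reach is approached as far as the arm can. A call with a gripper value outside its range is refused whole. "claw" is the opening, from -1 (shut) to 1 (fully open), set as the call begins (left out, the last holds). The fingers move at their own pace and stop on an object; "grip_force" is the grip in N (left out, the last holds). Time passes only in rows, so rows that repeat a pose let the fingers close. It gives the time, the measured TCP pose, the force, the opening and the grip force at its end, in the units of the state.
- ctrl.state(): the state, without advancing time (a new reading comes with each control period).
- optics.camera(name): name is "scene" or "side" or "wrist"; returns the picture (420x560x3 uint8, blue, green, red); there is no depth.
- optics.camera_params(name): a dict with "vfov" (degrees; the focal length in pixels is half the picture's height over the tangent of half this angle, whatever the lens; pixels are square), "cx", "cy" (the principal point, pixels), "R" (3x3) and "t" (3): a world point X has camera coordinates R X + t; the wrist camera has in their place "tool_from_camera" (4x4, takes a point from camera to tool coordinates, whose origin is the TCP and whose axes are the flange's). Camera axes: x right, y down, z forward; pixel columns grow to the right and rows downward; lengths in m; the calibration is good to about 2 mm. A picture is of the moment at which its call begins: read the wrist's pose just before it. camera_params takes no time and is no camera call.
- ctrl.hand_in(): hands the job in; it is judged then, once.
The state is a dict: "time": time; "q": joint angles; "joint_vel": joint speeds; "joint_torque": joint torques, N m; "tcp_pos": TCP position; "tcp_rot": TCP orientation; "force": force on the tool from outside, world axes, zero at the start; "ft_torque": the same for the moment, N m; "finger_gap": finger opening in m; "gripper_force": force on a finger pad.
Only numpy, scipy, OpenCV 4.12 (cv2) and the standard library are available. Lean on these libraries where they do the work, as an engineer would, in place of code of your own. Each camera call takes 0.05 s, during which the arm holds its last target. There are 200 camera calls.

## Working session

There is one attempt and no reset: what is moved stays moved. The work goes in short steps, Python scripts to look and compute and a tool call to move; the robot and the scene stay as the last step left them, time stands still between calls to the robot, and variables do not carry over. Pictures are saved under pics/ and viewed, at most 14 in all, crops included, and the job is handed in when it is done.

Besides the shell and the picture viewer there is one more tool, called after "Emit:" in YAML: its name, and indented under it one key for each argument. move_arm: Moves the arm, as the interface text tells. Its arguments: {"type":"object","properties":{"targets":{"type":"array"},"claw":{"type":"number"},"grip_force":{"type":"number"}},"required":["targets"]}

```bash
mkdir -p pics; ls
python3 - <<'E'
from station import ctrl, optics
import cv2, json, numpy as np
np.set_printoptions(precision=4,suppress=True)
s=ctrl.state();print(s)
for n in("scene","side","wrist"):
    im=optics.camera(n);cv2.imwrite(f"pics/{n}0.png",im);print(n,optics.camera_params(n))
E
```

```text
pics
{'time': 0.0, 'q': array([-0.1505,  0.2074,  1.543 , -0.0001,  1.3935, -0.1505]), 'joint_vel': array([-0.0026,  0.0002,  0.0029, -0.0008, -0.0003,  0.0004]), 'joint_torque': array([ -0.0001, -37.0882, -28.1415,   0.0697,   0.0361,  -0.0002]), 'tcp_pos': array([0.5742, 0.0001, 0.2043]), 'tcp_rot': array([[-0.    ,  1.    , -0.0023],
       [ 1.    ,  0.    ,  0.0003],
       [ 0.0003, -0.0023, -1.    ]]), 'force': array([-0.846 , -0.2279, -1.4785]), 'ft_torque': array([ 0.006 , -0.08  ,  0.0015]), 'gripper_force': 0.0, 'finger_gap': 0.09405657010088536}
scene {'vfov': 46.18789802957348, 'cx': 284.1095517178774, 'cy': 215.74336342655644, 'R': array([[ 0.209 ,  0.9779, -0.008 ],
       [ 0.7993, -0.1756, -0.5747],
       [-0.5634,  0.1137, -0.8183]]), 't': array([-0.0871, -0.4122,  1.4361])}
side {'vfov': 52.38734784697158, 'cx': 279.3606936676639, 'cy': 212.58413733112187, 'R': array([[ 0.7244, -0.6894,  0.0015],
       [-0.517 , -0.5446, -0.6604],
       [ 0.4561,  0.4776, -0.7509]]), 't': array([-0.4372,  0.3527,  0.7439])}
wrist {'vfov': 63.31994576411127, 'cx': 276.60316566008663, 'cy': 208.7341595852847, 'tool_from_camera': array([[-0.0001, -0.9571, -0.2899,  0.0845],
       [ 1.    , -0.0001, -0.0002, -0.0004],
       [ 0.0001, -0.2899,  0.9571, -0.1802],
       [ 0.    ,  0.    ,  0.    ,  1.    ]])}
```

View pics/scene0.png

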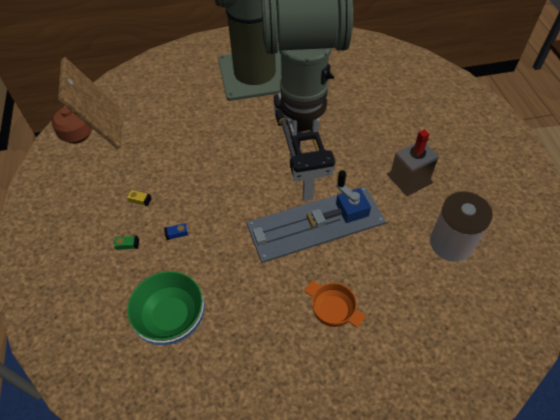

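View pics/side0.png

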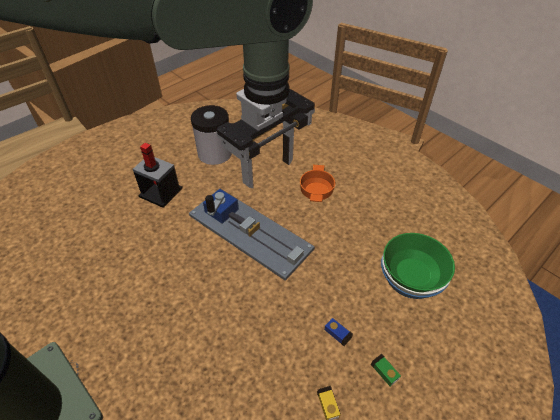

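View pics/wrist0.png

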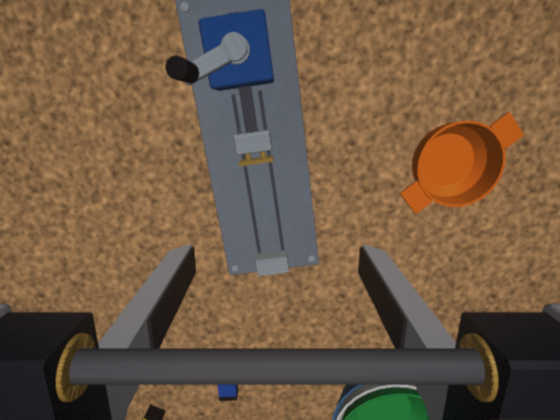

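Three packs are present: scene yellow (139,198), green (126,242) and blue (177,231), with no red one. All lie contact up. The pen is in its stand, with its grip at scene (422,145), and the wrist view shows the cradle with the crank knob at (182,68).

```bash
cat > h.py <<'E'
from station import ctrl, optics
import cv2, numpy as np
np.set_printoptions(precision=4,suppress=True)
H,W=420,560
def cam(n,s=None):
    """returns (f,cx,cy,R_wc,origin)"""
    p=optics.camera_params(n); f=H/2/np.tan(np.radians(p["vfov"])/2)
    if n=="wrist":
        s=s or ctrl.state(); T=np.eye(4);T[:3,:3]=s["tcp_rot"];T[:3,3]=s["tcp_pos"]
        M=T@p["tool_from_camera"]; return f,p["cx"],p["cy"],M[:3,:3],M[:3,3]
    R=p["R"]; return f,p["cx"],p["cy"],R.T,-R.T@p["t"]
def ray(c,uv):
    f,cx,cy,R,o=c; d=R@np.array([(uv[0]-cx)/f,(uv[1]-cy)/f,1]); return o,d/np.linalg.norm(d)
def plane(c,uv,z):
    o,d=ray(c,uv); return o+d*(z-o[2])/d[2]
def tri(rays):
    A=0;b=0
    for o,d in rays:
        P=np.eye(3)-np.outer(d,d);A=A+P;b=b+P@o
    X=np.linalg.solve(A,b); return X,[np.linalg.norm((np.eye(3)-np.outer(d,d))@(X-o)) for o,d in rays]
def proj(c,X):
    f,cx,cy,R,o=c; p=R.T@(np.array(X)-o); return np.array([cx+f*p[0]/p[2],cy+f*p[1]/p[2]])
HS={"red":[(0,170,60),(5,255,255)],"yellow":[(22,170,100),(32,255,255)],"green":[(50,150,40),(75,255,255)],"blue":[(108,150,40),(125,255,255)],"orange":[(6,190,120),(14,255,255)]}
def blobs(im,col,amin=15,amax=1e9):
    m=cv2.inRange(cv2.cvtColor(im,cv2.COLOR_BGR2HSV),*map(np.array,HS[col]))
    cs,_=cv2.findContours(m,cv2.RETR_EXTERNAL,cv2.CHAIN_APPROX_NONE)
    out=[]
    for c in cs:
        h=cv2.convexHull(c);a=cv2.contourArea(h)
        if amin<a<amax:
            M=cv2.moments(h);out.append((a,np.array([M["m10"]/a,M["m01"]/a]),h))
    return sorted(out,key=lambda t:-t[0])
def snap(n,name=None):
    s=ctrl.state();im=optics.camera(n)
    if name: cv2.imwrite(f"pics/{name}.png",im)
    return im,cam(n,s)
E
python3 - <<'E'
from h import *
for n in("scene","side","wrist"):
    im=cv2.imread(f"pics/{n}0.png");c=cam(n)
    print(n,"origin",c[4])
    for k in HS:
        for a,u,_ in blobs(im,k)[:3]: print(k,int(a),u,plane(c,u,.015))
a=cv2.resize(cv2.imread("pics/wrist0.png")[0:290,160:330],None,fx=2,fy=2,interpolation=3)
b=cv2.resize(cv2.imread("pics/side0.png")[130:290,120:330],None,fx=2,fy=2,interpolation=3)
o=np.zeros((580,780,3),np.uint8);o[:,:340]=a;o[:320,350:770]=b;cv2.imwrite("pics/c1.png",o)
E
```

```text
scene origin [ 1.1568 -0.1504  0.9376]
red 172 [421.9816 140.9855] [0.3689 0.3705 0.015 ]
yellow 140 [136.6299 195.5018] [ 0.3896 -0.3506  0.015 ]
green 3777 [164.4066 305.3164] [ 0.6871 -0.3066  0.015 ]
green 165 [124.7778 242.8343] [ 0.5176 -0.3816  0.015 ]
blue 1320 [544.598  398.6323] [1.0178 0.3534 0.015 ]
blue 1273 [ 21.5988 405.608 ] [ 0.8301 -0.5738  0.015 ]
blue 732 [353.3019 205.0148] [0.5263 0.141  0.015 ]
orange 1696 [333.1999 303.9169] [0.7571 0.0294 0.015 ]
side origin [ 0.1598 -0.4646  0.7922]
red 221 [147.7051 154.8643] [0.5149 0.432  0.015 ]
yellow 377 [328.8492 404.2485] [ 0.3883 -0.3509  0.015 ]
green 1312 [420.3322 271.8844] [ 0.7351 -0.3038  0.015 ]
green 16 [439.697  285.6667] [ 0.7355 -0.3517  0.015 ]
blue 263 [223.7129 200.7674] [0.5585 0.1532 0.015 ]
blue 217 [336.7803 328.828 ] [ 0.5045 -0.267   0.015 ]
orange 873 [317.0962 182.7946] [0.7732 0.0368 0.015 ]
wrist origin [0.5743 0.0845 0.3848]
green 1860 [390.1952 406.0992] [ 0.7297 -0.3108  0.015 ]
blue 4591 [236.4804  49.0631] [0.5337 0.1383 0.015 ]
blue 180 [227.3676 390.4639] [ 0.5069 -0.2844  0.015 ]
orange 7726 [461.3492 162.7527] [0.7747 0.025  0.015 ]
```

View pics/c1.png

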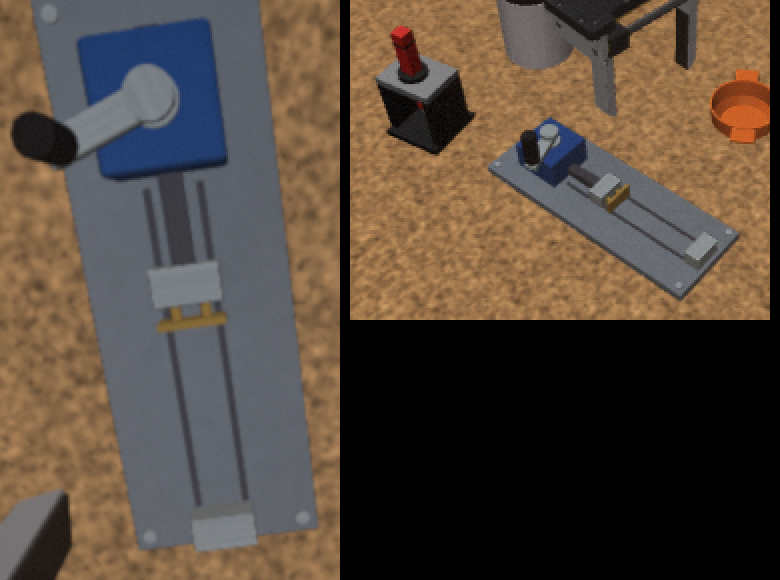

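The crop shows the deck bolts at wrist (185,7), (235,268) and (311,259). The fixed jaw is at (272,252), the brass plate at (256,161), the crank hub at (235,48) and the knob top at (178,68).

Run:
```python
from h import *
w=cam("wrist");s=cam("side");sc=cam("scene")
W=lambda x,y:(160+x/2,y/2); S=lambda x,y:((x-350)/2+120,130+y/2)
B={}
for k,a,b in [("far",W(50,14),S(497,171)),("b1",W(150,537),S(679,285)),("b2",W(303,518),S(729,232)),("knob",W(37,136),S(530,133)),("hub",W(153,91),S(548,131))]:
    X,e=tri([ray(w,a),ray(s,b)]);B[k]=X;print(k,X,np.array(e)*1e3)
P={k:plane(w,W(*v),.012) for k,v in dict(far=(50,14),b1=(150,537),b2=(303,518)).items()};print(P)
y=P["far"]-P["b1"];y/=np.linalg.norm(y);x=np.array([y[1],-y[0],0]);print("y axis",y,"len",np.linalg.norm(P["far"]-P["b1"]),"wid",(P["b2"]-P["b1"])@x, (P["b2"]-P["b1"])@y)
# bolts symmetric in x; axis through shaft
hub=plane(w,W(153,91),.062+.006);print("hub@68mm",hub,"mid",(P["b1"]+P["b2"])/2)
for k,v,z in [("fixed front top",(223,503),.032),("fixed back top",(225,549),.032),("plate front",(192,330),.03),("jaw back top",(184,264),.032)]:
    q=plane(w,W(*v),z);print(k,q,"y rel hub",(q-hub)@y+.1,"x",(q-hub)@x)
kn=plane(w,W(33,138),.105);d=kn-hub;print("knob",kn,np.hypot(*d[:2]),d@x,d@y, "angle cw from +y",np.arctan2(d@x,d@y))
# packs
for n,k in(("yellow",1),("green",1),("blue",1)):
    pass
a=blobs(cv2.imread("pics/scene0.png"),"yellow")[0][1];b=blobs(cv2.imread("pics/side0.png"),"yellow")[0][1];print("yel",tri([ray(sc,a),ray(s,b)]))
for n,i in(("scene",sc),("side",s)):
    print(n,[ (int(t[0]),t[1]) for c in("blue","green") for t in blobs(cv2.imread(f"pics/{n}0.png"),c,80,400)])
# pen grip: top end in both views
for n in("scene","side"):
    h=blobs(cv2.imread(f"pics/{n}0.png"),"red",60)[0][2].reshape(-1,2);print(n,"red hull",h.min(0),h.max(0))
```

```text
far [ 0.4818  0.1791 -0.0015] [0.4336 0.4336]
b1 [ 0.5227 -0.1024  0.0135] [0.9768 0.9768]
b2 [ 0.6141 -0.0899  0.0131] [1.211 1.211]
knob [0.4986 0.1123 0.105 ] [0.4125 0.4125]
hub [0.5379 0.1354 0.0621] [1.5767 1.5767]
{'far': array([0.4847, 0.1761, 0.012 ]), 'b1': array([ 0.5233, -0.1038,  0.012 ]), 'b2': array([ 0.6153, -0.0912,  0.012 ])}
y axis [-0.1365  0.9906  0.    ] len 0.28254372402689 wid 0.09288494551125401 -6.19844963966265e-05
hub@68mm [0.5397 0.1334 0.068 ] mid [ 0.5693 -0.0975  0.012 ]
fixed front top [ 0.5679 -0.0725  0.032 ] y rel hub -0.10783642198718205 x -0.00017323259055622837
fixed back top [ 0.5689 -0.1013  0.032 ] y rel hub -0.13641782722857415 x -0.0030817628187756
plate front [0.552 0.025 0.03 ] y rel hub -0.009058251042585883 x -0.0025459047117931248
jaw back top [0.5487 0.0589 0.032 ] y rel hub 0.025042240437270186 x -0.0012117783396599932
knob [0.4973 0.1113 0.105 ] 0.04776155000519952 -0.04497289277087703 -0.016081186981015155 angle cw from +y -1.9142035682500158
yel (array([ 0.3886, -0.3508,  0.0139]), [np.float64(4.959321307970441e-05), np.float64(4.959321307979581e-05)])
scene [(204, array([176.2698, 230.9332])), (125, array([ 10.5893, 359.8667])), (165, array([124.7778, 242.8343]))]
side [(263, array([223.7129, 200.7674])), (217, array([336.7803, 328.828 ]))]
scene red hull [417 130] [428 154]
side red hull [140 143] [155 167]
```

Emit:
move_arm:
  targets:
    - [-0.04, -0.0125, 0, 0]
    - [-0.08, -0.025, 0, 0]
    - [-0.12, -0.0375, 0, 0]
    - [-0.16, -0.05, 0, 0]
    - [-0.2, -0.0625, 0, 0]
    - [-0.24, -0.075, 0, 0]
    - [-0.28, -0.0875, 0, 0]
    - [-0.32, -0.1, 0, 0]
    - [-0.36, -0.1125, 0, 0]
    - [-0.4, -0.125, 0, 0]

```text
time: 0.98
tcp_pos: [0.4496, -0.3993, 0.2051]
tcp_rot: [[0.0, 1.0, -0.0], [1.0, -0.0, 0.0], [0.0, -0.0, -1.0]]
force: [0.7, -0.4, 0.3]
finger_gap: 0.0939
gripper_force: 0.0
```

```bash
cat >> h.py <<'E'
def packs(im,c,show=True):
    """each pack: body-coloured min-area rect, contact = brass blob inside hull; top plane z given by caller"""
    out={}
    for k in("red","yellow","green","blue"):
        for a,u,h in blobs(im,k,150,4500): out.setdefault(k,[]).append((a,u,cv2.minAreaRect(h)))
    return out
E
python3 - <<'E'
from h import *
im,c=snap("wrist","w1");print(ctrl.state()["tcp_pos"])
for k,v in packs(im,c).items():
    for a,u,r in v: print(k,int(a),u,r,plane(c,u,.018))
E
```

```text
[ 0.4465 -0.4073  0.2051]
yellow 921 [221.7242 141.2787] ((221.6284637451172, 141.3223114013672), (23.377044677734375, 40.59604263305664), 25.559965133666992) [ 0.3907 -0.3511  0.018 ]
green 652 [333.9356 171.4987] ((334.2080383300781, 172.3560028076172), (19.31962776184082, 36.76095962524414), 10.30484676361084) [ 0.5116 -0.3836  0.018 ]
blue 1065 [333.2058  55.8293] ((333.0, 56.0), (46.0, 24.0), 90.0) [ 0.5053 -0.2676  0.018 ]
```

View pics/w1.png

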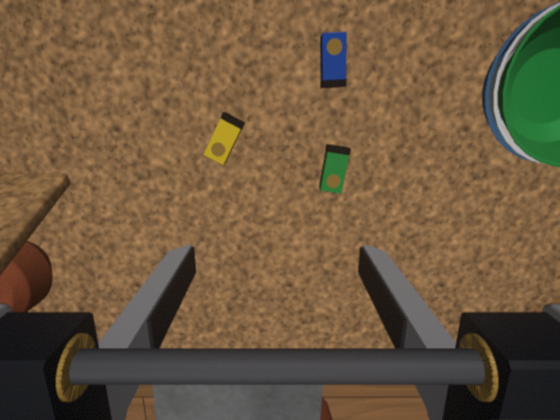

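Wrist view w1 shows all three packs contact up: yellow contact (218,149) with cap (233,121), green contact (333,181) with cap (338,150), blue contact (334,46) with cap (333,83).

```bash
cat >> h.py <<'E'
def pack_pose(im,c,col,z=.018):
    """contact, centre, heading (deg) of +x, from the body rectangle and the brass dot (top face at z)"""
    hsv=cv2.cvtColor(im,cv2.COLOR_BGR2HSV);out=[]
    body=cv2.inRange(hsv,*map(np.array,HS[col]))
    for a,u,h in blobs(im,col,150,4500):
        m=np.zeros(im.shape[:2],np.uint8);cv2.drawContours(m,[h],-1,255,-1)
        m=cv2.erode(m,np.ones((3,3)))&~body
        n,l,st,ce=cv2.connectedComponentsWithStats(m)
        if n<2: continue
        con=ce[1+np.argmax(st[1:,4])]; con_a=st[1:,4].max()
        # black cap next to the body along the long axis
        bx=cv2.boxPoints(cv2.minAreaRect(h)); P=np.array([plane(c,p,z) for p in bx])
        e1,e2=P[1]-P[0],P[2]-P[1]; e=e1 if np.linalg.norm(e1)>np.linalg.norm(e2) else e2
        L=sorted([np.linalg.norm(e1),np.linalg.norm(e2)]); e=e/np.linalg.norm(e)
        C=plane(c,con,z)
        # sign: the cap end is dark
        v=lambda s:np.mean([hsv[tuple(np.int32(proj(c,C-s*e*d))[::-1])][2] for d in(.031,.033,.035)])
        if v(1)>v(-1): e=-e
        out.append(dict(contact=C,centre=C-.012*e,head=np.degrees(np.arctan2(e[1],e[0])),L=np.array(L),con_px=con,con_a=con_a,u=u))
    return out
E
python3 - <<'E'
from h import *
im,c=snap("wrist","w2");print(ctrl.state()["tcp_pos"],ctrl.state()["time"])
sc,sd=(snap(n) for n in("scene","side"))
for k in("yellow","green","blue"):
    for p in pack_pose(im,c,k): print(k,p)
    q=[blobs(i,k,80,500) for i,_ in(sc,sd)]
    p=pack_pose(im,c,k)[0]
    for (i,cc),bl in zip((sc,sd),q):
        for a,u,_ in bl:
            X,e=tri([ray(c,p["u"]),ray(cc,u)])
            if max(e)<.01: print("  tri",X,e[0])
E
```

```text
[ 0.448  -0.4034  0.2049] 1.0833
yellow {'contact': array([ 0.386 , -0.3595,  0.018 ]), 'centre': array([ 0.392 , -0.3491,  0.018 ]), 'head': np.float64(-119.97095171617296), 'L': array([0.0241, 0.0433]), 'con_px': array([220.1259, 140.7852]), 'con_a': np.int32(135), 'u': array([224.0877, 132.5656])}
  tri [ 0.3904 -0.3508  0.0168] 0.00030455940227500425
  tri [ 0.3894 -0.3509  0.0117] 0.0006855060358520557
green {'contact': array([ 0.5105, -0.394 ,  0.018 ]), 'centre': array([ 0.5122, -0.3821,  0.018 ]), 'head': np.float64(-98.32553093268254), 'L': array([0.0213, 0.04  ]), 'con_px': array([335.9631, 172.1639]), 'con_a': np.int32(244), 'u': array([337.5356, 163.0234])}
  tri [ 0.5132 -0.3841  0.009 ] 0.0013650327539165249
blue {'contact': array([ 0.5056, -0.2588,  0.018 ]), 'centre': array([ 0.5063, -0.2707,  0.018 ]), 'head': np.float64(93.18290551091071), 'L': array([0.0231, 0.043 ]), 'con_px': array([337.2402,  35.0157]), 'con_a': np.int32(254), 'u': array([336.285 ,  44.8825])}
  tri [ 0.5066 -0.2672  0.01  ] 0.0008957018532285002
  tri [ 0.5061 -0.2665  0.0115] 7.171852286431651e-05
```

Emit:
move_arm:
  targets:
    - [0.01, -0.012, 0.025, 0.12]
    - [0.02, -0.024, 0.05, 0.24]
    - [0.03, -0.036, 0.075, 0.36]
    - [0.04, -0.048, 0.1, 0.48]
    - [0.05, -0.0585, 0.12, 0.6]
    - [0.05, -0.0585, 0.12, 0.72]
    - [0.05, -0.0585, 0.12, 0.84]
    - [0.05, -0.0585, 0.12, 0.96]
    - [0.05, -0.0585, 0.12, 1.08]
    - [0.05, -0.0585, 0.12, 1.2]
  claw: 0.5
  grip_force: 15

```text
time: 2.02
tcp_pos: [0.3929, -0.3455, 0.0853]
tcp_rot: [[0.933, 0.359, -0.0], [0.359, -0.933, 0.001], [0.0, -0.001, -1.0]]
force: [0.2, -0.3, -0.1]
finger_gap: 0.0705
gripper_force: 0.0
```

Emit:
move_arm:
  targets:
    - [0, 0, 0, 0.12]
    - [0, 0, 0, 0.24]
    - [0, 0, 0, 0.36]
    - [0, 0, 0, 0.48]
    - [0, 0, 0, 0.6]
    - [0, 0, 0, 0.72]
    - [0, 0, 0, 0.84]
    - [0, 0, 0, 0.886]
    - [0, 0, 0, 0.886]
    - [0, 0, 0, 0.886]

```text
time: 2.85
tcp_pos: [0.3928, -0.3461, 0.0854]
tcp_rot: [[0.872, -0.49, -0.0], [-0.49, -0.872, 0.001], [-0.0, -0.0, -1.0]]
force: [0.2, 0.1, 0.1]
finger_gap: 0.0708
gripper_force: 0.0
```

Run:
```python
from h import *
im,c=snap("wrist","w3");s=ctrl.state();print(s["tcp_pos"],s["tcp_rot"][:,1],s["q"][[0,5]])
for p in pack_pose(im,c,"yellow"): print(p)
g=blobs(snap("side")[0],"green",80,500);print([b[1] for b in g])
```

```text
[ 0.3927 -0.3465  0.0855] [-0.4901 -0.8717 -0.0004] [-0.8884  1.1944]
{'contact': array([ 0.386 , -0.3589,  0.018 ]), 'centre': array([ 0.3918, -0.3485,  0.018 ]), 'head': np.float64(-119.34216661216443), 'L': array([0.0243, 0.0424]), 'con_px': array([294.7953, 220.4213]), 'con_a': np.int32(254), 'u': array([283.0242, 219.8984])}
[array([386.2707, 369.3038])]
```

View pics/w3.png

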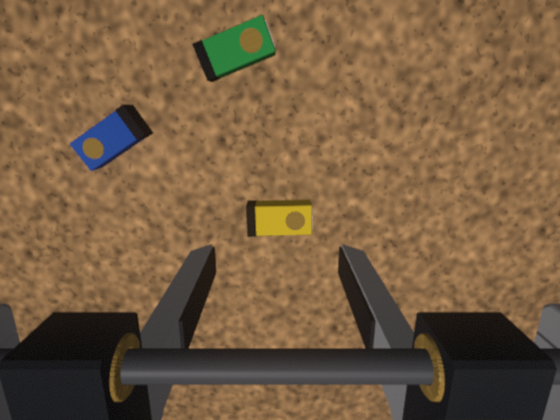

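The yellow pack lies level between the fingers at (283,219), about 2 mm off along tool y. I'll lower and grip it.

Emit:
move_arm:
  targets:
    - [0, 0.002, 0.025, 0]
    - [0, 0.002, 0.05, 0]
    - [0, 0.002, 0.07, 0]
    - [0, 0.002, 0.0815, 0]
    - [0, 0.002, 0.0815, 0]
    - [0, 0.002, 0.0815, 0]

```text
time: 3.45
tcp_pos: [0.3913, -0.3493, 0.0039]
tcp_rot: [[0.87, -0.492, -0.0], [-0.492, -0.87, 0.001], [-0.001, -0.0, -1.0]]
force: [0.0, 0.3, 0.1]
finger_gap: 0.0705
gripper_force: 0.0
```

Emit:
move_arm:
  targets:
    - [0, 0, 0, 0]
    - [0, 0, 0, 0]
    - [0, 0, 0, 0]
    - [0, 0, 0, 0]
    - [0, 0, 0, 0]
    - [0, 0, 0, 0]
  claw: -1

```text
time: 3.95
tcp_pos: [0.3919, -0.35, 0.005]
tcp_rot: [[0.87, -0.493, 0.001], [-0.493, -0.87, -0.001], [0.002, 0.0, -1.0]]
force: [-0.8, 1.9, 5.0]
finger_gap: 0.0502
gripper_force: 15.0
```

Emit:
move_arm:
  targets:
    - [0, 0, -0.02, 0]
    - [0, 0, -0.05, 0]
    - [0, 0, -0.08, 0]
    - [0, 0, -0.08, -0.12]
    - [0, 0, -0.08, -0.24]
    - [0, 0, -0.08, -0.36]
    - [0, 0, -0.08, -0.48]
    - [0, 0, -0.08, -0.6]
    - [0, 0, -0.08, -0.72]
    - [0, 0, -0.08, -0.84]

```text
time: 4.78
tcp_pos: [0.3908, -0.3491, 0.0834]
tcp_rot: [[0.946, 0.325, -0.001], [0.325, -0.946, 0.001], [-0.001, -0.001, -1.0]]
force: [0.3, 0.4, -0.7]
finger_gap: 0.0494
gripper_force: 15.0
```

Emit:
move_arm:
  targets:
    - [0, 0, 0, -0.12]
    - [0, 0, 0, -0.24]
    - [0, 0, 0, -0.36]
    - [0, 0, 0, -0.48]
    - [0, 0, 0, -0.6]
    - [0, 0, 0, -0.72]
    - [0, 0, 0, -0.84]
    - [0, 0, 0, -0.96]
    - [0, 0, 0, -1.08]
    - [0, 0, 0, -1.2]

```text
time: 5.62
tcp_pos: [0.3908, -0.3491, 0.0834]
tcp_rot: [[0.04, 0.999, -0.001], [0.999, -0.04, 0.001], [0.001, -0.001, -1.0]]
force: [-1.6, -0.3, -0.5]
finger_gap: 0.0498
gripper_force: 15.0
```

Emit:
move_arm:
  targets:
    - [0, 0, 0, -0.12]
    - [0, 0, 0, -0.18]
    - [0, 0, 0, -0.18]
    - [0, 0, 0, -0.18]
    - [0, 0, 0, -0.18]

```text
time: 6.03
tcp_pos: [0.391, -0.3493, 0.0837]
tcp_rot: [[-0.132, 0.991, -0.0], [0.991, 0.132, 0.0], [0.0, -0.0, -1.0]]
force: [0.9, -0.5, -0.4]
finger_gap: 0.0499
gripper_force: 15.0
```

Run:
```python
from h import *
s=ctrl.state();print(s["tcp_pos"],s["tcp_rot"],s["finger_gap"],s["q"])
O=np.array([.5514,.0326]);y=np.array([-.1365,.9906]);x=np.array([.9906,.1365])
T=O-.0995*y
print("goal",T,"d world",T-s["tcp_pos"][:2],"tool",s["tcp_rot"][:2,:2].T@(T-s["tcp_pos"][:2]),"head",np.degrees(np.arctan2(*s["tcp_rot"][1::-1,1])))
```

```text
[ 0.391  -0.3493  0.0837] [[-0.1322  0.9912 -0.0004]
 [ 0.9912  0.1322  0.0003]
 [ 0.0004 -0.0003 -1.    ]] 0.04994790443500417 [-0.8942  0.2364  1.7782 -0.0001  1.1275 -1.0267]
goal [ 0.565 -0.066] d world [0.174  0.2833] tool [0.2579 0.2099] head 7.594282827939906
```

Emit:
move_arm:
  targets:
    - [0.026, 0.021, 0, 0]
    - [0.055, 0.045, 0, 0]
    - [0.085, 0.069, 0, 0]
    - [0.115, 0.094, 0, 0]
    - [0.145, 0.118, 0, 0]
    - [0.175, 0.142, 0, 0]
    - [0.205, 0.167, 0, 0]
    - [0.235, 0.191, 0, 0]
    - [0.258, 0.21, 0, 0]
    - [0.258, 0.21, 0, 0]

```text
time: 6.87
tcp_pos: [0.5674, -0.061, 0.0842]
tcp_rot: [[-0.138, 0.99, 0.002], [0.99, 0.138, 0.002], [0.001, 0.003, -1.0]]
force: [-0.7, -1.7, -0.9]
finger_gap: 0.0502
gripper_force: 15.0
```

Emit:
move_arm:
  targets:
    - [0, 0, 0.02, 0]
    - [0, 0, 0.035, 0]
    - [0, 0, 0.035, 0]
    - [0, 0, 0.035, 0]

```text
time: 7.2
tcp_pos: [0.5635, -0.0659, 0.0479]
tcp_rot: [[-0.133, 0.991, -0.003], [0.991, 0.133, 0.001], [0.001, -0.003, -1.0]]
force: [0.7, 0.6, -0.1]
finger_gap: 0.0498
gripper_force: 15.0
```

Run:
```python
from h import *
s=ctrl.state();print(s["tcp_pos"],s["finger_gap"])
im,c=snap("wrist","w4");sd,_=snap("side");
o=np.zeros((520,790,3),np.uint8)
o[:, :390]=cv2.resize(im[0:260,180:375],None,fx=2,fy=2);o[:400,400:790]=cv2.resize(sd[150:283,190:320],(390,400));cv2.imwrite("pics/c4.png",o)
```

```text
[ 0.5635 -0.0659  0.0479] 0.049796367691799806
```

View pics/c4.png

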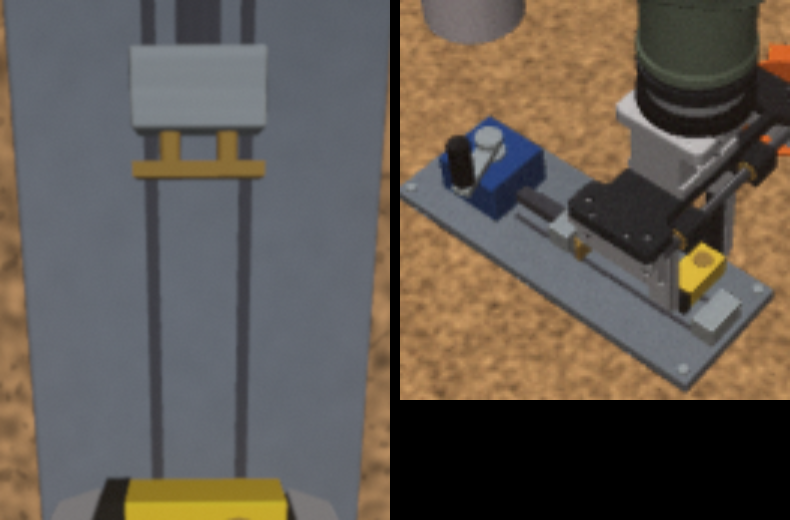

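The held yellow pack is square to the deck, with a gap to the fixed jaw and about 1.5 mm off in x. I'll lower it.

Emit:
move_arm:
  targets:
    - [0, 0.0015, 0.01, 0]
    - [0, 0.0015, 0.02, 0]
    - [0, 0.0015, 0.027, 0]
    - [0, 0.0015, 0.0305, 0]
    - [0, 0.0015, 0.0305, 0]
    - [0, 0.0015, 0.0305, 0]

```text
time: 7.8
tcp_pos: [0.5662, -0.0656, 0.0181]
tcp_rot: [[-0.134, 0.991, -0.0], [0.991, 0.134, -0.0], [-0.0, -0.0, -1.0]]
force: [-0.4, -1.3, -0.5]
finger_gap: 0.0498
gripper_force: 15.0
```

Emit:
move_arm:
  targets:
    - [0, 0, 0, 0]
    - [0, 0, 0, 0]
    - [0, 0, 0, 0]
    - [0, 0, 0, 0]
    - [0, 0, -0.02, 0]
    - [0, 0, -0.05, 0]
    - [0, 0, -0.08, 0]
    - [0, 0, -0.11, 0]
  claw: 0.5

```text
time: 8.47
tcp_pos: [0.5658, -0.0654, 0.1292]
tcp_rot: [[-0.133, 0.991, -0.001], [0.991, 0.133, 0.0], [0.0, -0.001, -1.0]]
force: [0.7, -0.6, 0.8]
finger_gap: 0.0703
gripper_force: 0.0
```

```bash
cat >> h.py <<'E'
O=np.array([.5514,.0326]);Y=np.array([-.1365,.9906]);X=np.array([.9906,.1365])
def cr(p): d=np.array(p)[:2]-O; return np.array([d@X,d@Y])*1e3
def togo(gxy,ghead=None):
    s=ctrl.state();R=s["tcp_rot"];print("tcp",s["tcp_pos"],"head",np.degrees(np.arctan2(R[1,1],R[0,1])),"go tool xy",R[:2,:2].T@(np.array(gxy)-s["tcp_pos"][:2]))
E
python3 - <<'E'
from h import *
togo(O-.0995*Y)
im,c=snap("wrist","w5")
for p in pack_pose(im,c,"yellow",.030): print(p,cr(p["centre"]))
sc,cs=snap("scene");sd,cd=snap("side")
for k in("green","blue"):
  for (i,cc) in((sc,cs),(sd,cd)): print(k,[plane(cc,b[1],.012) for b in blobs(i,k,80,500)])
E
```

```text
tcp [ 0.5658 -0.0654  0.1292] head 7.6697693749475615 go tool xy [-0.0004 -0.0009]
{'contact': array([ 0.5768, -0.0593,  0.03  ]), 'centre': array([ 0.5649, -0.0609,  0.03  ]), 'head': np.float64(7.684219283611447), 'L': array([0.0268, 0.0431]), 'con_px': array([291.0705, 203.5154]), 'con_a': np.int32(227), 'u': array([280.3828, 206.988 ])} [  0.6327 -94.4966]
green [array([ 0.5156, -0.3825,  0.012 ])]
green []
blue [array([ 0.5084, -0.2678,  0.012 ]), array([ 0.7396, -0.6031,  0.012 ])]
blue [array([0.5597, 0.1555, 0.012 ]), array([ 0.5061, -0.2663,  0.012 ])]
```

Emit:
move_arm:
  targets:
    - [-0.024, -0.011, 0, -0.12]
    - [-0.048, -0.022, 0, -0.24]
    - [-0.072, -0.032, 0, -0.36]
    - [-0.096, -0.043, 0, -0.48]
    - [-0.12, -0.054, 0, -0.6]
    - [-0.145, -0.064, 0, -0.72]
    - [-0.17, -0.075, 0.01, -0.84]
    - [-0.195, -0.086, 0.02, -0.96]
    - [-0.195, -0.086, 0.03, -1.08]
    - [-0.195, -0.086, 0.044, -1.2]

```text
time: 9.45
tcp_pos: [0.5059, -0.2717, 0.0828]
tcp_rot: [[-0.973, 0.232, -0.001], [0.232, 0.973, 0.001], [0.001, 0.0, -1.0]]
force: [-0.9, -0.4, 0.3]
finger_gap: 0.0705
gripper_force: 0.0
```

Emit:
move_arm:
  targets:
    - [0, 0, 0, -0.12]
    - [0, 0, 0, -0.24]
    - [0, 0, 0, -0.29]
    - [0, 0, 0, -0.29]
    - [0, 0, 0, -0.29]

```text
time: 9.87
tcp_pos: [0.5061, -0.2695, 0.0828]
tcp_rot: [[-0.999, -0.052, -0.002], [-0.052, 0.999, 0.002], [0.002, 0.002, -1.0]]
force: [0.2, 0.2, -0.4]
finger_gap: 0.0703
gripper_force: 0.0
```

Run:
```python
from h import *
im,c=snap("wrist","w6")
for k in("blue","green"):
  for p in pack_pose(im,c,k): print(k,p);togo(p["centre"][:2])
```

```text
blue {'contact': array([ 0.5058, -0.2588,  0.018 ]), 'centre': array([ 0.5064, -0.2708,  0.018 ]), 'head': np.float64(92.94627615497386), 'L': array([0.0225, 0.0413]), 'con_px': array([291.0646, 223.191 ]), 'con_a': np.int32(356), 'u': array([279.3848, 221.9653])}
tcp [ 0.5064 -0.2697  0.0832] head 92.96811991181947 go tool xy [ 0.0001 -0.0011]
green {'contact': array([ 0.5112, -0.3941,  0.018 ]), 'centre': array([ 0.5128, -0.3822,  0.018 ]), 'head': np.float64(-97.57618405747367), 'L': array([0.0222, 0.0421]), 'con_px': array([112.8662, 221.2803]), 'con_a': np.int32(396), 'u': array([125.3101, 222.2654])}
tcp [ 0.5064 -0.2697  0.0832] head 92.96811991181947 go tool xy [-0.0005 -0.1126]
```

Emit:
move_arm:
  targets:
    - [0, -0.001, 0.025, 0]
    - [0, -0.001, 0.05, 0]
    - [0, -0.001, 0.07, 0]
    - [0, -0.001, 0.079, 0]
    - [0, -0.001, 0.079, 0]
    - [0, -0.001, 0.079, 0]

```text
time: 10.42
tcp_pos: [0.5071, -0.2711, 0.0053]
tcp_rot: [[-0.999, -0.053, -0.001], [-0.053, 0.999, 0.0], [0.001, 0.0, -1.0]]
force: [-0.7, -0.8, -0.2]
finger_gap: 0.0705
gripper_force: 0.0
```

Emit:
move_arm:
  targets:
    - [0, 0, 0, 0]
    - [0, 0, 0, 0]
    - [0, 0, 0, 0]
    - [0, 0, 0, 0]
    - [0, 0, 0, 0]
    - [0, 0, -0.02, 0]
    - [0, 0, -0.05, 0]
    - [0, 0, -0.08, 0]
    - [0, 0, -0.08, 0.12]
    - [0, 0, -0.08, 0.24]
  claw: -1

```text
time: 11.25
tcp_pos: [0.5091, -0.2727, 0.0885]
tcp_rot: [[-0.982, 0.191, 0.005], [0.191, 0.982, -0.004], [-0.005, -0.003, -1.0]]
force: [-0.3, 1.1, -1.0]
finger_gap: 0.0498
gripper_force: 15.0
```

Emit:
move_arm:
  targets:
    - [0, 0, 0, 0.12]
    - [0, 0, 0, 0.24]
    - [0, 0, 0, 0.36]
    - [0, 0, 0, 0.48]
    - [0, 0, 0, 0.6]
    - [0, 0, 0, 0.72]
    - [0, 0, 0, 0.84]
    - [0, 0, 0, 0.96]
    - [0, 0, 0, 1.08]
    - [0, 0, 0, 1.2]

```text
time: 12.08
tcp_pos: [0.507, -0.2712, 0.0853]
tcp_rot: [[-0.177, 0.984, -0.0], [0.984, 0.177, 0.0], [0.0, -0.0, -1.0]]
force: [0.3, 0.3, -0.5]
finger_gap: 0.0497
gripper_force: 15.0
```

Emit:
move_arm:
  targets:
    - [0, 0, 0, 0.05]
    - [0, 0, 0, 0.05]
    - [0, 0, 0, 0.05]

```text
time: 12.33
tcp_pos: [0.5071, -0.2712, 0.0853]
tcp_rot: [[-0.135, 0.991, -0.0], [0.991, 0.135, 0.0], [0.0, -0.0, -1.0]]
force: [-0.6, -0.4, -1.2]
finger_gap: 0.05
gripper_force: 15.0
```

Run:
```python
from h import *
print(ctrl.state()["finger_gap"],ctrl.state()["time"]);togo(O-.068*Y)
```

```text
0.04996337850042825 12.3333
tcp [ 0.5071 -0.2712  0.0853] head 7.7635821958682 go tool xy [0.227  0.0851]
```

Emit:
move_arm:
  targets:
    - [0.03, 0.011, 0, 0]
    - [0.06, 0.0225, 0, 0]
    - [0.09, 0.034, 0, 0]
    - [0.12, 0.045, 0, 0]
    - [0.15, 0.056, 0, 0]
    - [0.18, 0.0675, 0, 0]
    - [0.205, 0.077, 0, 0]
    - [0.227, 0.085, 0, 0]
    - [0.227, 0.085, 0, 0]
    - [0.227, 0.085, 0, 0]

```text
time: 13.17
tcp_pos: [0.5611, -0.0339, 0.0854]
tcp_rot: [[-0.137, 0.991, -0.0], [0.991, 0.137, -0.0], [-0.0, -0.0, -1.0]]
force: [0.0, -0.5, -0.5]
finger_gap: 0.05
gripper_force: 15.0
```

Emit:
move_arm:
  targets:
    - [0, 0, 0, 0]
    - [0, 0, 0.02, 0]
    - [0, 0, 0.035, 0]
    - [0, 0, 0.045, 0]
    - [0, 0, 0.055, 0]
    - [0, 0, 0.062, 0]
    - [0, 0, 0.067, 0]
    - [0, 0, 0.0675, 0]
    - [0, 0, 0.0675, 0]

```text
time: 13.92
tcp_pos: [0.5616, -0.0353, 0.0181]
tcp_rot: [[-0.133, 0.991, 0.001], [0.991, 0.133, -0.0], [-0.0, 0.001, -1.0]]
force: [1.0, -0.2, -0.7]
finger_gap: 0.0498
gripper_force: 15.0
```

Emit:
move_arm:
  targets:
    - [0, 0, 0, 0]
    - [0, 0, 0, 0]
    - [0, 0, 0, 0]
    - [0, 0, 0, 0]
    - [0, 0, -0.02, 0]
    - [0, 0, -0.05, 0]
    - [0, 0, -0.08, 0]
    - [0, 0, -0.11, 0]
    - [0, 0, -0.11, 0]
  claw: 0.5

```text
time: 14.67
tcp_pos: [0.5663, -0.0359, 0.1353]
tcp_rot: [[-0.134, 0.991, 0.013], [0.991, 0.134, -0.003], [-0.005, 0.013, -1.0]]
force: [0.8, 0.1, 1.8]
finger_gap: 0.0706
gripper_force: 0.0
```

Run:
```python
from h import *
im,c=snap("wrist","w7")
for k in("yellow","blue"):
  for p in pack_pose(im,c,k,.030): print(k,p["centre"],p["head"],p["L"],cr(p["centre"]))
sc,cs=snap("scene");sd,cd=snap("side")
for (i,cc) in((sc,cs),(sd,cd)): print([plane(cc,b[1],.012) for b in blobs(i,"green",80,500)])
togo([.5128,-.3822])
```

```text
yellow [ 0.565  -0.0615  0.03  ] 7.43895746582543 [0.027  0.0416] [  0.6039 -95.0538]
blue [0.5538 0.1058 0.03  ] -172.13611428046488 [0.0186 0.0626] [12.3233 72.1934]
blue [ 0.5611 -0.0344  0.03  ] 7.515167591348852 [0.0263 0.0412] [  0.4645 -67.6867]
[array([ 0.499 , -0.3391,  0.012 ])]
[]
tcp [ 0.561  -0.0349  0.1279] head 7.6849696760573565 go tool xy [-0.3378 -0.0942]
```

View pics/w7.png

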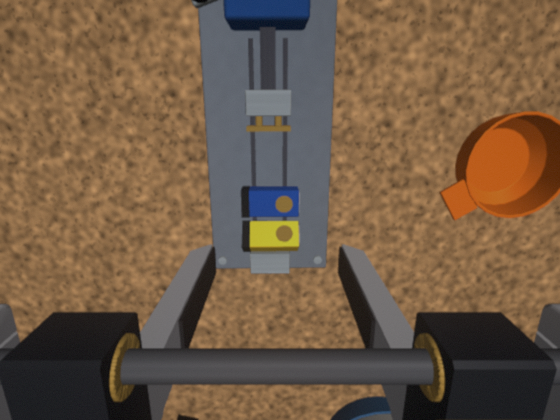

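The row stands square on the deck: yellow at (273,235), blue at (272,202) and the plate at row 129. The green pack has been knocked to about (0.499,-0.339), so I'll fly there and look.

Emit:
move_arm:
  targets:
    - [-0.036, -0.0125, 0, 0.12]
    - [-0.072, -0.025, 0, 0.24]
    - [-0.108, -0.0375, 0, 0.36]
    - [-0.144, -0.05, 0, 0.48]
    - [-0.18, -0.0625, 0, 0.6]
    - [-0.216, -0.075, 0, 0.72]
    - [-0.252, -0.0875, 0, 0.84]
    - [-0.289, -0.1, 0, 0.96]
    - [-0.289, -0.1, 0, 1.08]
    - [-0.289, -0.1, 0, 1.2]

```text
time: 15.65
tcp_pos: [0.4984, -0.3363, 0.1251]
tcp_rot: [[0.88, 0.475, -0.003], [0.475, -0.88, 0.003], [-0.002, -0.004, -1.0]]
force: [0.2, 0.4, 0.6]
finger_gap: 0.0708
gripper_force: 0.0
```

Emit:
move_arm:
  targets:
    - [0, 0, 0, 0.12]
    - [0, 0, 0, 0.24]
    - [0, 0, 0, 0.36]
    - [0, 0, 0, 0.48]
    - [0, 0, 0, 0.6]
    - [0, 0, 0, 0.6]
    - [0, 0, 0, 0.6]

```text
time: 16.23
tcp_pos: [0.4996, -0.3337, 0.1258]
tcp_rot: [[0.996, -0.092, -0.003], [-0.092, -0.996, 0.003], [-0.003, -0.002, -1.0]]
force: [0.0, 0.6, -1.4]
finger_gap: 0.0707
gripper_force: 0.0
```

Run:
```python
from h import *
im,c=snap("wrist","w8")
for k in("green",):
  for p in pack_pose(im,c,k): print(k,p);togo(p["centre"][:2])
```

```text
green {'contact': array([ 0.4942, -0.3511,  0.018 ]), 'centre': array([ 0.496 , -0.3392,  0.018 ]), 'head': np.float64(-98.76445178053136), 'L': array([0.0213, 0.041 ]), 'con_px': array([296.4167, 209.5403]), 'con_a': np.int32(372), 'u': array([285.952, 208.667])}
tcp [ 0.4998 -0.3339  0.1262] head -95.28975851967697 go tool xy [-0.0033  0.0056]
```

Emit:
move_arm:
  targets:
    - [-0.003, 0.0055, 0.0, 0.06]
    - [-0.003, 0.0055, 0.03, 0.06]
    - [-0.003, 0.0055, 0.06, 0.06]
    - [-0.003, 0.0055, 0.09, 0.06]
    - [-0.003, 0.0055, 0.11, 0.06]
    - [-0.003, 0.0055, 0.1215, 0.06]
    - [-0.003, 0.0055, 0.1215, 0.06]
    - [-0.003, 0.0055, 0.1215, 0.06]

```text
time: 16.95
tcp_pos: [0.497, -0.3397, 0.0061]
tcp_rot: [[0.988, -0.154, -0.001], [-0.154, -0.988, 0.001], [-0.001, -0.001, -1.0]]
force: [0.2, 0.1, -0.1]
finger_gap: 0.0704
gripper_force: 0.0
```

Emit:
move_arm:
  targets:
    - [0, 0, 0, 0]
    - [0, 0, 0, 0]
    - [0, 0, 0, 0]
    - [0, 0, 0, 0]
    - [0, 0, 0, 0]
    - [0, 0, -0.02, 0]
    - [0, 0, -0.05, 0]
    - [0, 0, -0.08, 0]
    - [0, 0, -0.08, -0.12]
    - [0, 0, -0.08, -0.24]
  claw: -1

```text
time: 17.78
tcp_pos: [0.4988, -0.3416, 0.0897]
tcp_rot: [[0.996, 0.09, 0.004], [0.091, -0.996, -0.004], [0.004, 0.005, -1.0]]
force: [0.1, 0.1, -1.2]
finger_gap: 0.0495
gripper_force: 15.0
```

Emit:
move_arm:
  targets:
    - [0, 0, 0, -0.12]
    - [0, 0, 0, -0.24]
    - [0, 0, 0, -0.36]
    - [0, 0, 0, -0.48]
    - [0, 0, 0, -0.6]
    - [0, 0, 0, -0.72]
    - [0, 0, 0, -0.84]
    - [0, 0, 0, -0.96]
    - [0, 0, 0, -1.08]
    - [0, 0, 0, -1.2]

```text
time: 18.62
tcp_pos: [0.4969, -0.3398, 0.0863]
tcp_rot: [[0.276, 0.961, -0.0], [0.961, -0.276, 0.0], [-0.0, -0.0, -1.0]]
force: [-0.4, 0.3, 0.1]
finger_gap: 0.0501
gripper_force: 15.0
```

Emit:
move_arm:
  targets:
    - [0, 0, 0, -0.12]
    - [0, 0, 0, -0.24]
    - [0, 0, 0, -0.36]
    - [0, 0, 0, -0.42]
    - [0, 0, 0, -0.42]
    - [0, 0, 0, -0.42]

```text
time: 19.12
tcp_pos: [0.497, -0.3398, 0.0863]
tcp_rot: [[-0.132, 0.991, -0.0], [0.991, 0.132, 0.0], [0.0, -0.0, -1.0]]
force: [0.8, -0.5, -0.6]
finger_gap: 0.0496
gripper_force: 15.0
```

Run:
```python
from h import *
print(ctrl.state()["finger_gap"],ctrl.state()["time"]);togo(O-.040*Y)
```

```text
0.04962390477168815 19.1167
tcp [ 0.497  -0.3398  0.0863] head 7.580134726793484 go tool xy [0.322  0.1033]
```

Emit:
move_arm:
  targets:
    - [0.035, 0.011, 0, 0]
    - [0.072, 0.023, 0, 0]
    - [0.109, 0.035, 0, 0]
    - [0.146, 0.047, 0, 0]
    - [0.183, 0.0585, 0, 0]
    - [0.22, 0.0705, 0, 0]
    - [0.257, 0.082, 0, 0]
    - [0.292, 0.0935, 0, 0]
    - [0.322, 0.103, 0, 0]
    - [0.322, 0.103, 0, 0]

```text
time: 19.95
tcp_pos: [0.5565, -0.0015, 0.0866]
tcp_rot: [[-0.138, 0.99, 0.001], [0.99, 0.138, 0.002], [0.002, 0.001, -1.0]]
force: [-0.3, 1.1, -0.8]
finger_gap: 0.0499
gripper_force: 15.0
```

Emit:
move_arm:
  targets:
    - [0, 0, 0, 0]
    - [0, 0, 0, 0]
    - [0, 0, 0.02, 0]
    - [0, 0, 0.035, 0]
    - [0, 0, 0.045, 0]
    - [0, 0, 0.055, 0]
    - [0, 0, 0.062, 0]
    - [0, 0, 0.067, 0]
    - [0, 0, 0.068, 0]
    - [0, 0, 0.068, 0]

```text
time: 20.78
tcp_pos: [0.556, -0.0078, 0.0182]
tcp_rot: [[-0.132, 0.991, -0.0], [0.991, 0.132, 0.0], [0.0, -0.0, -1.0]]
force: [-0.5, 1.3, -1.2]
finger_gap: 0.0495
gripper_force: 15.0
```

Emit:
move_arm:
  targets:
    - [0, 0, 0, 0]
    - [0, 0, 0, 0]
    - [0, 0, 0, 0]
    - [0, 0, 0, 0]
    - [0, 0, -0.02, 0]
    - [0, 0, -0.05, 0]
    - [0, 0, -0.08, 0]
    - [0, 0, -0.12, 0]
    - [-0.03, 0, -0.16, 0]
    - [-0.03, 0, -0.16, 0]
  claw: 0.5

```text
time: 21.62
tcp_pos: [0.5651, -0.0397, 0.1862]
tcp_rot: [[-0.133, 0.991, 0.013], [0.991, 0.133, -0.005], [-0.006, 0.013, -1.0]]
force: [1.2, -0.7, 1.2]
finger_gap: 0.0707
gripper_force: 0.0
```

Run:
```python
from h import *
im,c=snap("wrist","w9")
for k in("yellow","blue","green"):
  for p in pack_pose(im,c,k,.030): print(k,p["centre"],p["head"],p["L"],cr(p["centre"]))
togo(O)
sd,_=snap("side","s9")
```

```text
yellow [ 0.5649 -0.0613  0.03  ] 7.443971131166546 [0.0262 0.0431] [  0.5262 -94.811 ]
blue [0.5537 0.106  0.03  ] -172.17162342809578 [0.0274 0.0607] [12.3011 72.4079]
blue [ 0.561  -0.0349  0.03  ] 7.5054336910130655 [0.0228 0.041 ] [  0.3188 -68.1424]
green [ 0.692  -0.2776  0.03  ] 6.947190774084115 [0.0532 0.0868] [  96.9842 -326.4351]
green [ 0.5549 -0.0026  0.03  ] 7.565970509023893 [0.0207 0.042 ] [ -1.3157 -35.382 ]
tcp [ 0.5645 -0.0395  0.1848] head 7.58300392163012 go tool xy [ 0.0733 -0.0035]
```

View pics/w9.png

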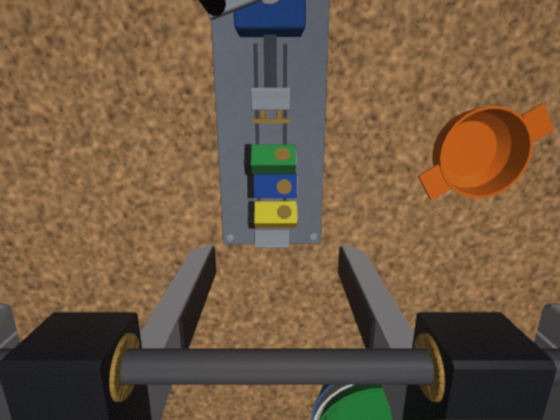

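Row w9 is in order: yellow (275,213), blue (275,186), green (273,158), all level. Next is the crank knob.

Emit:
move_arm:
  targets:
    - [0.03, -0.009, 0, 0]
    - [0.06, -0.018, 0, 0]
    - [0.09, -0.027, 0, 0]
    - [0.12, -0.036, 0.01, 0]
    - [0.145, -0.042, 0.02, 0]
    - [0.158, -0.046, 0.03, 0]
    - [0.158, -0.046, 0.03, 0]
    - [0.158, -0.046, 0.03, 0]
    - [0.158, -0.046, 0.03, 0]
  claw: -0.15

```text
time: 22.47
tcp_pos: [0.4932, 0.1133, 0.1476]
tcp_rot: [[-0.134, 0.991, -0.002], [0.991, 0.134, -0.0], [-0.0, -0.002, -1.0]]
force: [0.7, -0.6, 0.9]
finger_gap: 0.0398
gripper_force: 0.0
```

Run:
```python
from h import *
im,c=snap("wrist","w10");s=ctrl.state();togo([.498,.111])
u=proj(c,[.498,.111,.105]);print(u,proj(c,[.5378,.1317,.062]))
g=cv2.cvtColor(im,cv2.COLOR_BGR2HSV)
x0,y0=np.int32(u)-35;m=cv2.inRange(g[y0:y0+70,x0:x0+70],(0,0,0),(180,255,45))
n,l,st,ce=cv2.connectedComponentsWithStats(m)
for i in range(1,n):
    if st[i,4]>100: print(st[i],ce[i]+[x0,y0])
```

```text
tcp [0.4939 0.113  0.1482] head 7.631044047999438 go tool xy [-0.0025  0.0038]
[283.7783 236.016 ] [335.1662 198.9679]
[ 23   7  24  36 698] [282.1418 225.8811]
```

View pics/w10.png

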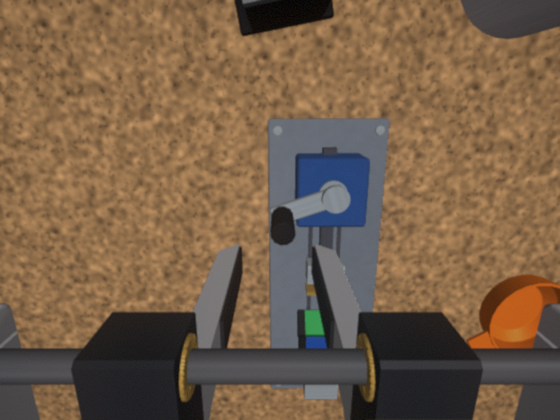

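The knob is at (283,232), hub at (335,198), both matching the projected model. I'll lower around the knob and grip.

Emit:
move_arm:
  targets:
    - [-0.0025, 0.0035, 0.01, 0]
    - [-0.0025, 0.0035, 0.03, 0]
    - [-0.0025, 0.0035, 0.05, 0]
    - [-0.0025, 0.0035, 0.07, 0]
    - [-0.0025, 0.0035, 0.079, 0]
    - [-0.0025, 0.0035, 0.079, 0]
    - [-0.0025, 0.0035, 0.079, 0]
  grip_force: 20

```text
time: 23.1
tcp_pos: [0.4976, 0.1111, 0.0692]
tcp_rot: [[-0.133, 0.991, -0.001], [0.991, 0.133, -0.0], [-0.0, -0.001, -1.0]]
force: [0.7, -0.2, 0.1]
finger_gap: 0.0401
gripper_force: 0.0
```

Emit:
move_arm:
  targets:
    - [0, 0, 0, 0]
    - [0, 0, 0, 0]
    - [0, 0, 0, 0]
    - [0, 0, 0, 0]
    - [0, 0, 0, 0]
  claw: -1

```text
time: 23.52
tcp_pos: [0.4976, 0.1116, 0.0705]
tcp_rot: [[-0.134, 0.991, 0.001], [0.991, 0.134, -0.0], [-0.0, 0.001, -1.0]]
force: [-1.7, -1.4, 4.5]
finger_gap: 0.0176
gripper_force: 20.0
```

Run:
```python
from h import *
s=ctrl.state();A=O+.1*Y;d=s["tcp_pos"][:2]-A;R=s["tcp_rot"]
print(s["tcp_pos"],s["finger_gap"],"r",np.hypot(*d),"th",np.arctan2(d@X,d@Y),s["force"])
th0=np.arctan2(d@X,d@Y)
for b in range(3):
  rows=[]
  for i in range(1,11):
    t0=th0+b*2.7; t=t0+.27*i
    p=lambda t:.045*(np.sin(t)*X+np.cos(t)*Y)
    rows.append([round(float(v),4) for v in R[:2,:2].T@(p(t)-p(t0))])
  print(t,rows)
```

```text
[0.4976 0.1116 0.0705] 0.017647957646769803 r 0.044841782135509226 th -1.8964761769086187 [-1.7491 -1.4171  4.4825]
0.8035238230913815 [[0.0119, -0.0023], [0.024, -0.0014], [0.0354, 0.0027], [0.0452, 0.0097], [0.0529, 0.0191], [0.0578, 0.0302], [0.0595, 0.0422], [0.058, 0.0542], [0.0533, 0.0654], [0.0458, 0.0749]]
3.5035238230913817 [[-0.0098, 0.0072], [-0.0211, 0.0115], [-0.0331, 0.0127], [-0.0451, 0.0105], [-0.056, 0.0053], [-0.0651, -0.0026], [-0.0718, -0.0127], [-0.0756, -0.0242], [-0.0761, -0.0363], [-0.0734, -0.0481]]
6.203523823091382 [[0.0057, -0.0107], [0.0141, -0.0194], [0.0245, -0.0256], [0.0362, -0.0288], [0.0483, -0.0287], [0.06, -0.0255], [0.0704, -0.0192], [0.0787, -0.0104], [0.0844, 0.0003], [0.087, 0.0121]]
```

Emit:
move_arm:
  targets:
    - [0.0119, -0.0023, 0, 0]
    - [0.024, -0.0014, 0, 0]
    - [0.0354, 0.0027, 0, 0]
    - [0.0452, 0.0097, 0, 0]
    - [0.0529, 0.0191, 0, 0]
    - [0.0578, 0.0302, 0, 0]
    - [0.0595, 0.0422, 0, 0]
    - [0.058, 0.0542, 0, 0]
    - [0.0533, 0.0654, 0, 0]
    - [0.0458, 0.0749, 0, 0]

```text
time: 24.35
tcp_pos: [0.5655, 0.1677, 0.0703]
tcp_rot: [[-0.135, 0.991, -0.001], [0.991, 0.135, -0.0], [-0.0, -0.001, -1.0]]
force: [-5.2, -1.4, 6.8]
finger_gap: 0.0177
gripper_force: 20.0
```

Emit:
move_arm:
  targets:
    - [-0.0098, 0.0072, 0, 0]
    - [-0.0211, 0.0115, 0, 0]
    - [-0.0331, 0.0127, 0, 0]
    - [-0.0451, 0.0105, 0, 0]
    - [-0.056, 0.0053, 0, 0]
    - [-0.0651, -0.0026, 0, 0]
    - [-0.0718, -0.0127, 0, 0]
    - [-0.0756, -0.0242, 0, 0]
    - [-0.0761, -0.0363, 0, 0]
    - [-0.0734, -0.0481, 0, 0]

```text
time: 25.18
tcp_pos: [0.5293, 0.0877, 0.0705]
tcp_rot: [[-0.133, 0.991, 0.006], [0.991, 0.133, 0.001], [-0.0, 0.006, -1.0]]
force: [4.1, 3.3, 0.5]
finger_gap: 0.0174
gripper_force: 20.0
```

Run:
```python
from h import *
s=ctrl.state();A=O+.1*Y;d=s["tcp_pos"][:2]-A;R=s["tcp_rot"]
print(s["tcp_pos"],s["finger_gap"],"r",np.hypot(*d),"th",np.arctan2(d@X,d@Y),s["force"],s["time"])
th0=3.5035;st=(6.117-th0)/10;p=lambda t:.045*(np.sin(t)*X+np.cos(t)*Y)
print([[round(float(v),4) for v in R[:2,:2].T@(p(th0+st*i)-p(th0))] for i in range(1,11)])
snapd,_=snap("side","s11")
im,c=snap("wrist","w11")
for k in("yellow","blue","green"):
  for q in pack_pose(im,c,k,.030): print(k,q["centre"],q["head"],cr(q["centre"]))
```

```text
[0.5293 0.0877 0.0705] 0.01743005614057856 r 0.04477538556561165 th -2.8156701233538577 [4.1448 3.3428 0.4538] 25.1833
[[0.0055, -0.0104], [0.0135, -0.0189], [0.0234, -0.0252], [0.0347, -0.0286], [0.0464, -0.029], [0.0578, -0.0264], [0.0682, -0.0209], [0.0768, -0.013], [0.083, -0.003], [0.0865, 0.0082]]
yellow [ 0.5834 -0.0631  0.03  ] -172.48042948557827 [ 18.5962 -99.2039]
```

Emit:
move_arm:
  targets:
    - [0.0055, -0.0104, 0, 0]
    - [0.0135, -0.0189, 0, 0]
    - [0.0234, -0.0252, 0, 0]
    - [0.0347, -0.0286, 0, 0]
    - [0.0464, -0.029, 0, 0]
    - [0.0578, -0.0264, 0, 0]
    - [0.0682, -0.0209, 0, 0]
    - [0.0768, -0.013, 0, 0]
    - [0.083, -0.003, 0, 0]
    - [0.0865, 0.0082, 0, 0]

```text
time: 26.12
tcp_pos: [0.5234, 0.175, 0.0703]
tcp_rot: [[-0.135, 0.991, -0.001], [0.991, 0.135, -0.002], [-0.002, -0.001, -1.0]]
force: [-2.2, -5.4, 8.6]
finger_gap: 0.0176
gripper_force: 20.0
```

Emit:
move_arm:
  targets:
    - [0, 0, 0, 0]
    - [0, 0, 0, 0]
    - [0, 0, 0, 0]

```text
time: 26.37
tcp_pos: [0.5251, 0.1753, 0.0704]
tcp_rot: [[-0.134, 0.991, 0.003], [0.991, 0.134, -0.0], [-0.0, 0.003, -1.0]]
force: [2.0, -0.3, 4.8]
finger_gap: 0.0172
gripper_force: 20.0
```

Run:
```python
from h import *
s=ctrl.state();A=O+.1*Y;d=s["tcp_pos"][:2]-A;t=np.arctan2(d@X,d@Y)
print(s["tcp_pos"],"r",np.hypot(*d),"th",t,"crank",t+4*np.pi,s["force"],s["time"])
sd,_=snap("side","s12");im,c=snap("wrist","w12")
o=np.zeros((440,790,3),np.uint8);o[:,:]=cv2.resize(sd[170:280,190:388],(790,440));cv2.imwrite("pics/c12.png",o)
```

```text
[0.5251 0.1753 0.0704] r 0.045486257960820044 th -0.145475707091678 crank 12.420894907267494 [ 1.9924 -0.3369  4.75  ] 26.3667
```

View pics/c12.png

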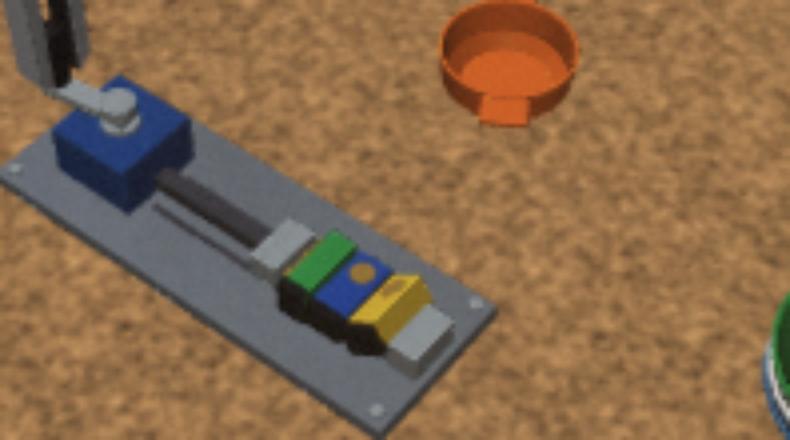

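The side crop shows the row squeezed at (355,285), but green and yellow look tilted against blue. I'll let go of the knob and look from above.

Emit:
move_arm:
  targets:
    - [0, 0, 0, 0]
    - [0, 0, 0, 0]
    - [0, 0, 0, 0]
    - [0, 0, -0.02, 0]
    - [0, 0, -0.05, 0]
    - [0, 0, -0.08, 0]
    - [0, 0, -0.1, 0]
  claw: -0.15

```text
time: 27.05
tcp_pos: [0.5241, 0.175, 0.1712]
tcp_rot: [[-0.134, 0.991, 0.001], [0.991, 0.134, 0.0], [0.0, 0.001, -1.0]]
force: [1.4, 0.2, 0.2]
finger_gap: 0.04
gripper_force: 0.0
```

Emit:
move_arm:
  targets:
    - [-0.03, 0.0, 0, 0]
    - [-0.065, 0, 0, 0]
    - [-0.1, 0, 0, 0]
    - [-0.14, 0, 0, 0]
    - [-0.18, 0, 0, 0]
    - [-0.21, 0, 0, 0]
    - [-0.24, 0, 0, 0]
    - [-0.24, 0, 0, 0]
    - [-0.24, 0, 0, 0]

```text
time: 27.8
tcp_pos: [0.5554, -0.064, 0.1685]
tcp_rot: [[-0.131, 0.991, -0.002], [0.991, 0.131, 0.001], [0.001, -0.002, -1.0]]
force: [-0.4, 0.4, 0.9]
finger_gap: 0.04
gripper_force: 0.0
```

Run:
```python
from h import *
togo(O)
im,c=snap("wrist","w13")
for k in("yellow","blue","green"):
  for q in pack_pose(im,c,k,.030): print(k,q["centre"],q["L"],q["head"],cr(q["contact"]),q["con_px"])
sd,_=snap("side");sc,_=snap("scene")
o=np.zeros((600,790,3),np.uint8);o[:,:450]=cv2.resize(im[80:260,205:340],(450,600));o[:300,460:790]=cv2.resize(sd[210:265,245:305],(330,300));o[300:,460:]=cv2.resize(sc[190:245,245:305],(330,300));cv2.imwrite("pics/c13.png",o)
```

```text
tcp [ 0.5554 -0.064   0.1685] head 7.501407578983103 go tool xy [0.0963 0.0086]
yellow [ 0.5651 -0.0612  0.03  ] [0.0261 0.0422] 7.5232629974014165 [ 12.7303 -94.8011] [300.1221 195.4535]
blue [ 0.562 -0.039  0.03 ] [0.0211 0.0422] 7.513374404335432 [ 12.7674 -72.4791] [300.4858 172.6235]
```

View pics/c13.png

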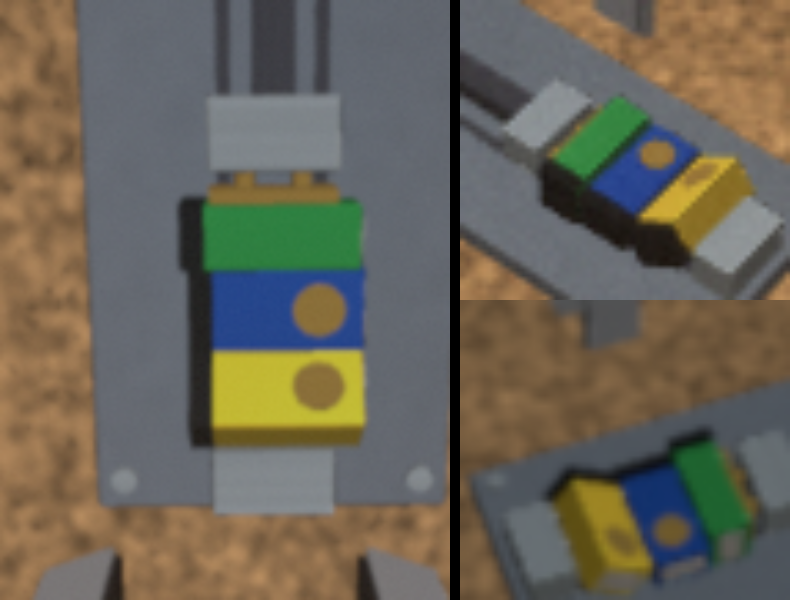

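Run:
```python
import cv2,numpy as np
o=np.zeros((600,800,3),np.uint8)
def put(n,b,x,y,w,h): o[y:y+h,x:x+w]=cv2.resize(cv2.imread(f"pics/{n}.png")[b[1]:b[3],b[0]:b[2]],(w,h),interpolation=3)
sb=(235,195,315,270)
put("s9",sb,0,0,395,300);put("s11",sb,400,0,395,300);put("w7",(225,110,325,280),0,305,175,295);put("w9",(225,80,325,250),180,305,175,295);put("w11",(260,250,400,420),360,305,240,295)
cv2.imwrite("pics/c14.png",o)
```

```text
(no output)
```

View pics/c14.png

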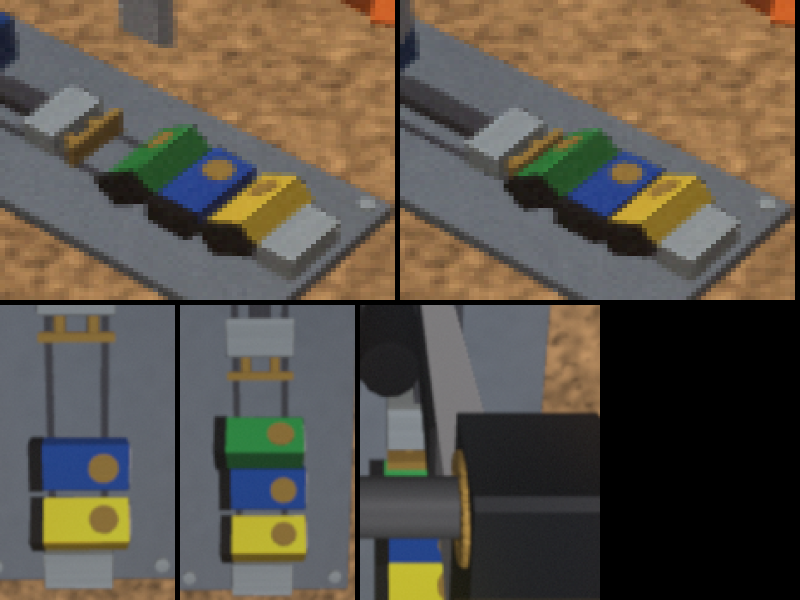

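The composite shows why: yellow (s9 at 270,195) and green (155,160) were caught by the jaw edge and by blue as they went down. They were already tilted before the squeeze, and green then rolled onto its side. I'll open the jaw wide and redo them with more clearance.

Emit:
move_arm:
  targets:
    - [0.03, 0.0, 0, 0]
    - [0.065, 0, 0, 0]
    - [0.1, 0, 0, 0]
    - [0.14, 0, 0, 0]
    - [0.18, 0, 0, 0]
    - [0.21, 0, 0, 0]
    - [0.24, 0, 0, 0]
    - [0.24, 0, 0, 0]
    - [0.24, 0, 0, 0]
    - [0.24, 0, 0, 0]

```text
time: 28.78
tcp_pos: [0.5235, 0.1754, 0.1693]
tcp_rot: [[-0.136, 0.991, -0.0], [0.991, 0.136, -0.001], [-0.001, -0.0, -1.0]]
force: [-0.2, -0.0, 0.7]
finger_gap: 0.0397
gripper_force: 0.0
```

Emit:
move_arm:
  targets:
    - [0, 0, 0.02, 0]
    - [0, 0, 0.05, 0]
    - [0, 0, 0.08, 0]
    - [0, 0, 0.1, 0]
    - [0, 0, 0.1, 0]
    - [0, 0, 0.1, 0]

```text
time: 29.28
tcp_pos: [0.5232, 0.1735, 0.0684]
tcp_rot: [[-0.132, 0.991, -0.003], [0.991, 0.132, -0.001], [-0.0, -0.003, -1.0]]
force: [0.7, 0.1, -0.3]
finger_gap: 0.04
gripper_force: 0.0
```

Emit:
move_arm:
  targets:
    - [0, 0, 0, 0]
    - [0, 0, 0, 0]
    - [0, 0, 0, 0]
    - [0, 0, 0, 0]
    - [0, 0, 0, 0]
  claw: -1

```text
time: 29.7
tcp_pos: [0.5253, 0.1749, 0.0711]
tcp_rot: [[-0.134, 0.991, 0.003], [0.991, 0.134, 0.0], [-0.0, 0.003, -1.0]]
force: [-1.2, -0.6, 4.1]
finger_gap: 0.0173
gripper_force: 20.0
```

```bash
cat > crank.py <<'E'
from h import *
import sys
def rows(th0,step,n,m):
    R=ctrl.state()["tcp_rot"];p=lambda t:.045*(np.sin(t)*X+np.cos(t)*Y)
    for b in range(m):
        a=th0+b*n*step;print([[round(float(v),4) for v in R[:2,:2].T@(p(a+step*i)-p(a))]+[0,0] for i in range(1,n+1)],"->",a+n*step)
def where():
    s=ctrl.state();d=s["tcp_pos"][:2]-O-.1*Y;t=np.arctan2(d@X,d@Y);print(s["tcp_pos"],"gap",s["finger_gap"],"r",np.hypot(*d),"th",t,"F",s["force"],"t",s["time"]);return t
E
python3 -c "
from crank import *
t=where();rows(t,-.26,10,4)"
```

```text
[0.5253 0.1749 0.0711] gap 0.017305331717283462 r 0.04496740849469403 th -0.14396268291476924 F [-1.172  -0.63    4.0647] t 29.7
[[-0.0032, -0.0112, 0, 0], [-0.0092, -0.0212, 0, 0], [-0.0175, -0.0294, 0, 0], [-0.0277, -0.0351, 0, 0], [-0.0389, -0.0381, 0, 0], [-0.0506, -0.038, 0, 0], [-0.0619, -0.0349, 0, 0], [-0.072, -0.0291, 0, 0], [-0.0802, -0.0208, 0, 0], [-0.0861, -0.0107, 0, 0]] -> -2.7439626829147694
[[-0.0031, 0.0113, 0, 0], [-0.0031, 0.0229, 0, 0], [-0.0002, 0.0342, 0, 0], [0.0056, 0.0444, 0, 0], [0.0137, 0.0527, 0, 0], [0.0238, 0.0587, 0, 0], [0.035, 0.0618, 0, 0], [0.0467, 0.062, 0, 0], [0.058, 0.0592, 0, 0], [0.0682, 0.0536, 0, 0]] -> -5.3439626829147695
[[0.0084, -0.0081, 0, 0], [0.0145, -0.018, 0, 0], [0.0178, -0.0292, 0, 0], [0.0181, -0.0409, 0, 0], [0.0154, -0.0522, 0, 0], [0.0099, -0.0625, 0, 0], [0.0019, -0.071, 0, 0], [-0.008, -0.0772, 0, 0], [-0.0192, -0.0806, 0, 0], [-0.0308, -0.081, 0, 0]] -> -7.943962682914769
[[-0.0114, 0.0026, 0, 0], [-0.0217, 0.008, 0, 0], [-0.0303, 0.0159, 0, 0], [-0.0366, 0.0257, 0, 0], [-0.0401, 0.0368, 0, 0], [-0.0407, 0.0485, 0, 0], [-0.0382, 0.0599, 0, 0], [-0.0329, 0.0703, 0, 0], [-0.0251, 0.079, 0, 0], [-0.0154, 0.0853, 0, 0]] -> -10.54396268291477
```

Emit:
move_arm:
  targets:
    - [-0.0032, -0.0112, 0, 0]
    - [-0.0092, -0.0212, 0, 0]
    - [-0.0175, -0.0294, 0, 0]
    - [-0.0277, -0.0351, 0, 0]
    - [-0.0389, -0.0381, 0, 0]
    - [-0.0506, -0.038, 0, 0]
    - [-0.0619, -0.0349, 0, 0]
    - [-0.072, -0.0291, 0, 0]
    - [-0.0802, -0.0208, 0, 0]
    - [-0.0861, -0.0107, 0, 0]

```text
time: 30.53
tcp_pos: [0.5257, 0.088, 0.0709]
tcp_rot: [[-0.132, 0.991, 0.001], [0.991, 0.132, 0.002], [0.002, 0.001, -1.0]]
force: [-1.6, 7.0, 7.5]
finger_gap: 0.0176
gripper_force: 20.0
```

Emit:
move_arm:
  targets:
    - [-0.0031, 0.0113, 0, 0]
    - [-0.0031, 0.0229, 0, 0]
    - [-0.0002, 0.0342, 0, 0]
    - [0.0056, 0.0444, 0, 0]
    - [0.0137, 0.0527, 0, 0]
    - [0.0238, 0.0587, 0, 0]
    - [0.035, 0.0618, 0, 0]
    - [0.0467, 0.062, 0, 0]
    - [0.058, 0.0592, 0, 0]
    - [0.0682, 0.0536, 0, 0]

```text
time: 31.37
tcp_pos: [0.5713, 0.1617, 0.0711]
tcp_rot: [[-0.133, 0.991, 0.005], [0.991, 0.133, -0.002], [-0.002, 0.004, -1.0]]
force: [2.1, -3.0, 4.8]
finger_gap: 0.0176
gripper_force: 20.0
```

Emit:
move_arm:
  targets:
    - [0.0084, -0.0081, 0, 0]
    - [0.0145, -0.018, 0, 0]
    - [0.0178, -0.0292, 0, 0]
    - [0.0181, -0.0409, 0, 0]
    - [0.0154, -0.0522, 0, 0]
    - [0.0099, -0.0625, 0, 0]
    - [0.0019, -0.071, 0, 0]
    - [-0.008, -0.0772, 0, 0]
    - [-0.0192, -0.0806, 0, 0]
    - [-0.0308, -0.081, 0, 0]

```text
time: 32.2
tcp_pos: [0.4937, 0.1218, 0.071]
tcp_rot: [[-0.133, 0.991, 0.004], [0.991, 0.133, 0.002], [0.002, 0.004, -1.0]]
force: [3.1, 3.4, 6.5]
finger_gap: 0.0179
gripper_force: 20.0
```

Emit:
move_arm:
  targets:
    - [-0.0114, 0.0026, 0, 0]
    - [-0.0217, 0.008, 0, 0]
    - [-0.0303, 0.0159, 0, 0]
    - [-0.0366, 0.0257, 0, 0]
    - [-0.0401, 0.0368, 0, 0]
    - [-0.0407, 0.0485, 0, 0]
    - [-0.0382, 0.0599, 0, 0]
    - [-0.0329, 0.0703, 0, 0]
    - [-0.0251, 0.079, 0, 0]
    - [-0.0154, 0.0853, 0, 0]

```text
time: 33.03
tcp_pos: [0.5802, 0.1164, 0.071]
tcp_rot: [[-0.133, 0.991, 0.001], [0.991, 0.133, -0.002], [-0.002, 0.0, -1.0]]
force: [-2.2, -2.7, 8.8]
finger_gap: 0.0177
gripper_force: 20.0
```

Emit:
move_arm:
  targets:
    - [0, 0, 0, 0]
    - [0, 0, 0, 0]
    - [0, 0, 0, 0]
    - [0, 0, -0.02, 0]
    - [0, 0, -0.05, 0]
    - [0, 0, -0.08, 0]
    - [0, 0, -0.1, 0]
  claw: -0.15

```text
time: 33.62
tcp_pos: [0.5793, 0.117, 0.1712]
tcp_rot: [[-0.133, 0.991, 0.001], [0.991, 0.133, -0.0], [-0.0, 0.001, -1.0]]
force: [0.7, -0.1, -0.2]
finger_gap: 0.0403
gripper_force: 0.0
```

```bash
python3 -c "
from crank import *
where();togo(O-.065*Y)"
```

```text
[0.5793 0.117  0.1712] gap 0.04033586567538702 r 0.044067573685250216 th 2.0466592901683556 F [ 0.6944 -0.0504 -0.1555] t 33.6167
tcp [0.5793 0.117  0.1712] head 7.645302154897448 go tool xy [-0.1449 -0.0387]
```

Emit:
move_arm:
  targets:
    - [-0.03, -0.006, 0, 0]
    - [-0.06, -0.012, 0, 0]
    - [-0.09, -0.018, 0, 0]
    - [-0.12, -0.024, 0, 0]
    - [-0.15, -0.03, 0, 0]
    - [-0.18, -0.035, 0, 0]
    - [-0.21, -0.039, 0, 0]
    - [-0.21, -0.039, 0, 0]
    - [-0.21, -0.039, 0, 0]
    - [-0.21, -0.039, 0, 0]
  claw: 0.5

```text
time: 34.45
tcp_pos: [0.5679, -0.0954, 0.1687]
tcp_rot: [[-0.133, 0.991, -0.002], [0.991, 0.133, 0.001], [0.001, -0.002, -1.0]]
force: [0.1, 0.6, 0.4]
finger_gap: 0.0708
gripper_force: 0.0
```

```bash
cat > rowchk.py <<'E'
from h import *
def prof(name):
    """colour runs along the cradle centre lines (image samples on plane z=.03) and pack fits"""
    im,c=snap("wrist",name);togo(O)
    hsv=cv2.cvtColor(cv2.GaussianBlur(im,(3,3),0),cv2.COLOR_BGR2HSV)
    for xx in(-.006,.012):
        line=[]
        for y in np.arange(-.14,.03,.002):
            p=proj(c,np.r_[O+xx*X+y*Y,.03]);u=np.int32(np.round(p))
            if 0<=u[0]<560 and 0<=u[1]<420:
                h,s,v=hsv[u[1],u[0]]
                k="." if s<75 else "Y" if 22<=h<=34 and s>150 else "o" if 10<=h<22 else "G" if 45<=h<=80 else "B" if 100<=h<=128 else "?"
                line.append((int(round(y*1e3)),k,int(v)))
        print("x",xx," ".join(f"{a}{k}{v}" for a,k,v in line))
    for k in("yellow","blue","green"):
        for q in pack_pose(im,c,k,.030):
            r=cr(q["centre"])
            if abs(r[0])<30 and r[1]<40: print(k,"centre",r,"head",round(q["head"],1),"L",q["L"],"dot",cr(q["contact"]),q["con_a"])
            
if __name__=="__main__": import sys;prof(sys.argv[1])
E
python3 rowchk.py w15
```

```text
tcp [ 0.5681 -0.0949  0.1688] head 7.700422927449211 go tool xy [0.1286 0.0005]
x -0.006 -140o154 -138o163 -136o156 -134.128 -132.139 -130.136 -128.136 -126.137 -124.135 -122.136 -120.136 -118.133 -116.132 -114.113 -112?101 -110Y100 -108Y101 -106Y112 -104Y187 -102Y189 -100Y189 -98Y189 -96Y188 -94Y189 -92Y189 -90Y188 -88Y189 -86Y182 -84.106 -82B133 -80B135 -78B134 -76B135 -74B135 -72B135 -70B135 -68B136 -66B136 -64B137 -62B135 -60?98 -58G123 -56G123 -54G123 -52G124 -50G124 -48G125 -46G125 -44G127 -42G121 -40.111 -38.111 -36.111 -34.111 -32.110 -30.110 -28.110 -26.110 -24.109 -22.109 -20.109 -18.110 -16.109 -14.109 -12.109 -10.109 -8.108 -6.108 -4.109 -2.108 0.109 2.105 4.74 6o73 8o129 10o126 12o113 14o113 16o103 18.67 20.115 22.131 24.130 26.131 28.131
x 0.012 -140o132 -138o121 -136o114 -134.117 -132.138 -130.136 -128.136 -126.138 -124.135 -122.136 -120.136 -118.135 -116.133 -114.115 -112?101 -110Y100 -108Y100 -106Y138 -104Y187 -102Y174 -100Y138 -98o135 -96o133 -94o134 -92o134 -90o134 -88Y159 -86Y182 -84.112 -82B132 -80B120 -78o120 -76o134 -74o133 -72o133 -70o134 -68o133 -66o128 -64B123 -62B138 -60B118 -58G123 -56G124 -54G123 -52G124 -50G124 -48G125 -46G125 -44G126 -42G113 -40.69 -38.69 -36.69 -34.69 -32.69 -30.69 -28.68 -26.69 -24.67 -22.66 -20.70 -18.71 -16.71 -14.71 -12.71 -10.70 -8.71 -6.70 -4.71 -2.70 0.70 2.69 4o54 6o73 8o130 10o120 12.69 14.68 16.53 18.61 20.112 22.132 24.131 26.131 28.130
yellow centre [  0.6407 -93.9902] head 7.6 L [0.0265 0.0428] dot [ 12.6402 -94.0332] 171
blue centre [  0.6009 -72.2308] head 8.8 L [0.0223 0.0422] dot [ 12.5987 -72.022 ] 264
```

Emit:
move_arm:
  targets:
    - [0.0316, 0.001, 0, 0]
    - [0.0316, 0.001, 0.035, 0]
    - [0.0316, 0.001, 0.07, 0]
    - [0.0316, 0.001, 0.1, 0]
    - [0.0316, 0.001, 0.125, 0]
    - [0.0316, 0.001, 0.14, 0]
    - [0.0316, 0.001, 0.15, 0]
    - [0.0316, 0.001, 0.15, 0]
    - [0.0316, 0.001, 0.15, 0]
  grip_force: 10

```text
time: 35.25
tcp_pos: [0.5657, -0.0635, 0.0195]
tcp_rot: [[-0.135, 0.991, -0.0], [0.991, 0.135, 0.0], [0.0, -0.0, -1.0]]
force: [-0.4, -0.7, 0.1]
finger_gap: 0.0705
gripper_force: 0.0
```

Emit:
move_arm:
  targets:
    - [0, 0, 0, 0]
    - [0, 0, 0, 0]
    - [0, 0, 0, 0]
    - [0, 0, 0, 0]
    - [0, 0, 0, 0]
    - [0, 0, -0.01, 0]
    - [0, 0, -0.03, 0]
    - [0, 0, -0.05, 0]
    - [0, 0, -0.06, 0]
    - [0, 0, -0.06, 0]
  claw: -1

```text
time: 36.08
tcp_pos: [0.5682, -0.065, 0.0828]
tcp_rot: [[-0.134, 0.991, 0.006], [0.991, 0.134, -0.002], [-0.002, 0.006, -1.0]]
force: [-0.3, -0.9, -0.6]
finger_gap: 0.0498
gripper_force: 10.0
```

Emit:
move_arm:
  targets:
    - [0.015, 0, 0, 0]
    - [0.03, 0, 0, 0]
    - [0.045, 0, 0, 0]
    - [0.06, 0, 0, 0]
    - [0.073, 0, 0, 0]
    - [0.08, 0, 0, 0]
    - [0.084, 0, 0, 0]
    - [0.084, 0, 0, 0]
    - [0.084, 0, 0, 0]
    - [0.084, 0, 0, 0]

```text
time: 36.92
tcp_pos: [0.5546, 0.0184, 0.0794]
tcp_rot: [[-0.133, 0.991, 0.0], [0.991, 0.133, -0.0], [-0.0, 0.0, -1.0]]
force: [0.2, -0.8, -0.6]
finger_gap: 0.0502
gripper_force: 10.0
```

Emit:
move_arm:
  targets:
    - [0, 0, 0.015, 0]
    - [0, 0, 0.03, 0]
    - [0, 0, 0.045, 0]
    - [0, 0, 0.055, 0]
    - [0, 0, 0.06, 0]
    - [0, 0, 0.061, 0]
    - [0, 0, 0.061, 0]
    - [0, 0, 0.061, 0]

```text
time: 37.58
tcp_pos: [0.5549, 0.0184, 0.0189]
tcp_rot: [[-0.133, 0.991, 0.001], [0.991, 0.133, -0.0], [-0.0, 0.001, -1.0]]
force: [-1.0, -0.8, 0.0]
finger_gap: 0.0501
gripper_force: 10.0
```

Emit:
move_arm:
  targets:
    - [0, 0, 0, 0]
    - [0, 0, 0, 0]
    - [0, 0, 0, 0]
    - [0, 0, 0, 0]
    - [0, 0, -0.02, 0]
    - [0, 0, -0.05, 0]
    - [0, 0, -0.08, 0]
    - [-0.03, 0, -0.115, 0]
    - [-0.07, 0, -0.15, 0]
    - [-0.095, 0, -0.15, 0]
  claw: 0.5

```text
time: 38.42
tcp_pos: [0.57, -0.0755, 0.1739]
tcp_rot: [[-0.137, 0.991, 0.008], [0.991, 0.137, -0.002], [-0.003, 0.008, -1.0]]
force: [0.6, 0.1, -0.3]
finger_gap: 0.0704
gripper_force: 0.0
```

```bash
python3 rowchk.py w16
```

```text
tcp [ 0.5718 -0.0838  0.175 ] head 7.525981686090589 go tool xy [ 0.1181 -0.005 ]
x -0.006 -140o148 -138o159 -136o156 -134.143 -132.138 -130.137 -128.137 -126.137 -124.135 -122.137 -120.136 -118.135 -116.132 -114.111 -112.103 -110.106 -108.111 -106.111 -104.111 -102.111 -100.110 -98.110 -96.110 -94.111 -92.111 -90.111 -88.111 -86.112 -84B116 -82B131 -80B135 -78B135 -76B135 -74B136 -72B135 -70B135 -68B136 -66B136 -64B136 -62B134 -60?99 -58G120 -56G123 -54G124 -52G124 -50G124 -48G125 -46G125 -44G124 -42G111 -40.102 -38.113 -36.109 -34Y171 -32Y189 -30Y188 -28Y188 -26Y188 -24Y188 -22Y188 -20Y188 -18Y188 -16Y188 -14Y188 -12Y181 -10.109 -8.110 -6.109 -4.109 -2.109 0.110 2.109 4.103 6o91 8o129 10o125 12o114 14o113 16o108 18.79 20.123 22.133 24.132 26.133 28.133
x 0.012 -140o137 -138o130 -136o114 -134.127 -132.138 -130.137 -128.137 -126.138 -124.136 -122.137 -120.137 -118.135 -116.133 -114.110 -112.102 -110.94 -108.84 -106.83 -104.83 -102.83 -100.83 -98.70 -96.70 -94.70 -92.70 -90.70 -88.70 -86.71 -84B94 -82B130 -80B119 -78o121 -76o134 -74o133 -72o133 -70o133 -68o133 -66o129 -64B115 -62B134 -60?99 -58G119 -56G123 -54G123 -52G124 -50G124 -48G124 -46G124 -44G125 -42G109 -40.84 -38.72 -36?90 -34Y170 -32Y186 -30Y158 -28o133 -26o133 -24o133 -22o133 -20o134 -18o133 -16Y165 -14Y188 -12Y181 -10.75 -8.74 -6.75 -4.75 -2.74 0.74 2.73 4.69 6o91 8o131 10o112 12.74 14.73 16.66 18.72 20.124 22.134 24.133 26.133 28.133
yellow centre [  0.9152 -22.9383] head 7.9 L [0.0234 0.0413] dot [ 12.9147 -22.9338] 199
blue centre [  0.4227 -71.7355] head 7.8 L [0.0218 0.0423] dot [ 12.4222 -71.7451] 242
green centre [ -1.3092 -42.7533] head 7.8 L [0.0173 0.0416] dot [ 10.6903 -42.7574] 4
```

Yellow now lies flat with 12 mm clear. Next I'll take green high up by its ends and roll it back contact-up by drawing it over the fixed jaw's top edge.

Emit:
move_arm:
  targets:
    - [0.02, 0, 0, 0]
    - [0.045, 0, 0.02, 0]
    - [0.0586, 0, 0.05, 0]
    - [0.0586, 0, 0.08, 0]
    - [0.0586, 0, 0.105, 0]
    - [0.0586, 0, 0.125, 0]
    - [0.0586, 0, 0.135, 0]
    - [0.0586, 0, 0.14, 0]
    - [0.0586, 0, 0.14, 0]
    - [0.0586, 0, 0.14, 0]

```text
time: 39.3
tcp_pos: [0.5602, -0.0174, 0.0293]
tcp_rot: [[-0.133, 0.991, 0.002], [0.991, 0.133, -0.0], [-0.0, 0.002, -1.0]]
force: [-0.6, 0.1, 0.2]
finger_gap: 0.0705
gripper_force: 0.0
```

```bash
python3 -c "
from h import *
s=ctrl.state();print(s['tcp_pos'],cr(s['tcp_pos']))"
```

```text
[ 0.5602 -0.0174  0.0293] [  1.8982 -50.7505]
```

Emit:
move_arm:
  targets:
    - [0, 0, 0, 0]
    - [0, 0, 0, 0]
    - [0, 0, 0, 0]
    - [0, 0, 0, 0]
    - [0, 0, 0, 0]
    - [0, 0, -0.01, 0]
    - [0, 0, -0.02, 0]
    - [0, 0, -0.03, 0]
    - [0, 0, -0.03, 0]
  claw: -1

```text
time: 40.05
tcp_pos: [0.5617, -0.0175, 0.0615]
tcp_rot: [[-0.134, 0.991, 0.006], [0.991, 0.134, -0.001], [-0.002, 0.005, -1.0]]
force: [0.9, 0.5, 0.2]
finger_gap: 0.0499
gripper_force: 10.0
```

Emit:
move_arm:
  targets:
    - [-0.01, 0, 0, 0]
    - [-0.02, 0, 0, 0]
    - [-0.03, 0, 0, 0]
    - [-0.039, 0, 0, 0]
    - [-0.045, 0, 0, 0]
    - [-0.048, 0, 0, 0]
    - [-0.048, 0, 0.01, 0]
    - [-0.048, 0, 0.018, 0]
    - [-0.048, 0, 0.018, 0]
    - [-0.048, 0, 0.018, 0]

```text
time: 40.88
tcp_pos: [0.5643, -0.064, 0.0389]
tcp_rot: [[-0.134, 0.991, -0.003], [0.991, 0.134, 0.001], [0.001, -0.003, -1.0]]
force: [-0.7, 0.7, -0.5]
finger_gap: 0.0497
gripper_force: 10.0
```

Emit:
move_arm:
  targets:
    - [-0.004, 0, 0, 0]
    - [-0.008, 0, 0, 0]
    - [-0.012, 0, 0, 0]
    - [-0.016, 0, 0, 0]
    - [-0.02, 0, 0, 0]
    - [-0.024, 0, 0, 0]
    - [-0.028, 0, 0, 0]
    - [-0.031, 0, 0.001, 0]
    - [-0.034, 0, 0.002, 0]
    - [-0.034, 0, 0.003, 0]

```text
time: 41.72
tcp_pos: [0.5708, -0.0999, 0.0379]
tcp_rot: [[-0.133, 0.991, 0.001], [0.991, 0.133, -0.002], [-0.002, 0.001, -1.0]]
force: [-1.2, -0.7, 2.8]
finger_gap: 0.0494
gripper_force: 10.0
```

Emit:
move_arm:
  targets:
    - [0, 0, 0, 0]
    - [0, 0, -0.02, 0]
    - [0, 0, -0.04, 0]
    - [0.02, 0, -0.05, 0]
    - [0.04, 0, -0.05, 0]
    - [0.06, 0, -0.05, 0]
    - [0.075, 0, -0.05, 0]
    - [0.08, 0, -0.05, 0]
    - [0.08, 0, -0.05, 0]
    - [0.08, 0, -0.05, 0]

```text
time: 42.55
tcp_pos: [0.5598, -0.0198, 0.0874]
tcp_rot: [[-0.134, 0.991, 0.0], [0.991, 0.134, -0.001], [-0.001, 0.0, -1.0]]
force: [-0.3, 0.4, -1.0]
finger_gap: 0.0496
gripper_force: 10.0
```

Run:
```python
from h import *
s=ctrl.state();print(s['tcp_pos'],cr(s['tcp_pos']),s["finger_gap"],s["force"])
im,c=snap("wrist","w17");sd,_=snap("side","s17");sc,_=snap("scene","sc17")
o=np.zeros((400,800,3),np.uint8);o[:,:300]=cv2.resize(im[200:360,205:345],(300,400));o[:,300:550]=cv2.resize(sd[180:265,240:310],(250,400));o[:,550:]=cv2.resize(sc[180:265,240:310],(250,400));cv2.imwrite("pics/c17.png",o)
print([(int(a),u) for a,u,_ in blobs(im,"green",100,6000)])
for p in pack_pose(im,c,"green",s["tcp_pos"][2]+.013): print(p)
```

```text
[ 0.5598 -0.0198  0.0874] [  1.1735 -53.0767] 0.04955345610451299 [-0.2619  0.4343 -0.9779]
[(3464, array([282.2859, 233.5545]))]
{'contact': array([0.5685, 0.0024, 0.1004]), 'centre': array([0.5566, 0.0008, 0.1004]), 'head': np.float64(7.702227975500524), 'L': array([0.0241, 0.0417]), 'con_px': array([299.5711, 232.5964]), 'con_a': np.int32(788), 'u': array([282.2859, 233.5545])}
```

Emit:
move_arm:
  targets:
    - [-0.02, -0.007, 0, 0]
    - [-0.045, -0.015, 0, 0]
    - [-0.07, -0.024, 0, 0]
    - [-0.1, -0.034, 0, 0]
    - [-0.13, -0.044, 0, 0]
    - [-0.155, -0.053, 0, 0]
    - [-0.175, -0.06, 0, 0]
    - [-0.188, -0.064, 0, 0]
    - [-0.193, -0.066, 0, 0]
    - [-0.193, -0.066, 0, 0]

```text
time: 43.53
tcp_pos: [0.5198, -0.2206, 0.0874]
tcp_rot: [[-0.131, 0.991, 0.0], [0.991, 0.131, 0.0], [-0.0, 0.0, -1.0]]
force: [-0.3, 0.5, -1.0]
finger_gap: 0.0496
gripper_force: 10.0
```

Emit:
move_arm:
  targets:
    - [0, 0, 0.015, 0]
    - [0, 0, 0.03, 0]
    - [0, 0, 0.045, 0]
    - [0, 0, 0.058, 0]
    - [0, 0, 0.067, 0]
    - [0, 0, 0.073, 0]
    - [0, 0, 0.077, 0]
    - [0, 0, 0.08, 0]
    - [0, 0, 0.08, 0]
    - [0, 0, 0.08, 0]

```text
time: 44.37
tcp_pos: [0.5204, -0.2193, 0.008]
tcp_rot: [[-0.134, 0.991, 0.001], [0.991, 0.134, -0.0], [-0.0, 0.001, -1.0]]
force: [-0.2, 0.9, 1.0]
finger_gap: 0.0496
gripper_force: 10.0
```

Emit:
move_arm:
  targets:
    - [0, 0, 0, 0]
    - [0, 0, 0, 0]
    - [0, 0, 0, 0]
    - [0, 0, 0, 0]
    - [0, 0, -0.02, 0]
    - [0, 0, -0.05, 0]
    - [-0.01, 0, -0.08, 0]
    - [-0.02, 0, -0.11, 0]
    - [-0.02, 0, -0.11, 0]
    - [-0.02, 0, -0.11, 0]
  claw: 0.5

```text
time: 45.2
tcp_pos: [0.5244, -0.2406, 0.1202]
tcp_rot: [[-0.133, 0.991, 0.005], [0.991, 0.133, -0.003], [-0.004, 0.004, -1.0]]
force: [0.2, 0.9, -0.3]
finger_gap: 0.0707
gripper_force: 0.0
```

Run:
```python
from h import *
s=ctrl.state();print(s['tcp_pos'],s["finger_gap"],s["force"])
im,c=snap("wrist","w18")
for p in pack_pose(im,c,"green",.018): print(p);togo(p["centre"][:2])
sc,cs=snap("scene")
for a,u,_ in blobs(sc,"green",60,500): print(int(a),plane(cs,u,.015))
```

```text
[ 0.5244 -0.2406  0.1202] 0.07068353008085446 [ 0.2422  0.9104 -0.2826]
{'contact': array([ 0.5303, -0.2056,  0.018 ]), 'centre': array([ 0.5184, -0.2072,  0.018 ]), 'head': np.float64(7.595862925054253), 'L': array([0.0219, 0.0413]), 'con_px': array([289.1745, 168.3352]), 'con_a': np.int32(361), 'u': array([278.2475, 166.936 ])}
tcp [ 0.5228 -0.2393  0.1179] head 7.653957184979766 go tool xy [ 0.0324 -0.0001]
77 [ 0.5107 -0.2064  0.015 ]
```

Green now lies flat, contact up, on the table. First I'll slide blue 13 mm towards the fixed jaw to make room.

Emit:
move_arm:
  targets:
    - [0.025, 0.009, 0, 0]
    - [0.05, 0.017, 0, 0]
    - [0.08, 0.027, 0, 0]
    - [0.11, 0.037, 0, 0]
    - [0.14, 0.047, 0, 0]
    - [0.165, 0.056, 0, 0]
    - [0.185, 0.062, 0, 0]
    - [0.1936, 0.065, 0, 0]
    - [0.1936, 0.065, 0, 0]
    - [0.1936, 0.065, 0, 0]

```text
time: 46.13
tcp_pos: [0.5602, -0.0385, 0.1161]
tcp_rot: [[-0.135, 0.991, -0.003], [0.991, 0.135, -0.0], [0.0, -0.003, -1.0]]
force: [-0.0, -0.2, 0.4]
finger_gap: 0.0705
gripper_force: 0.0
```

Run:
```python
from h import *
togo(O-.072*Y+.0004*X)
im,c=snap("wrist","w19")
for p in pack_pose(im,c,"blue",.03)[:3]: print(cr(p["centre"]),p["head"],p["L"])
```

```text
tcp [ 0.5602 -0.0385  0.1161] head 7.740699663557514 go tool xy [-0.0004  0.0014]
[ 9.3661 72.9598] -172.31150648318285 [0.013 0.062]
[  0.484  -71.8659] 7.775822187530155 [0.0266 0.042 ]
```

Emit:
move_arm:
  targets:
    - [0, 0.001, 0.025, 0]
    - [0, 0.001, 0.05, 0]
    - [0, 0.001, 0.075, 0]
    - [0, 0.001, 0.09, 0]
    - [0, 0.001, 0.098, 0]
    - [0, 0.001, 0.098, 0]
    - [0, 0.001, 0.098, 0]

```text
time: 46.77
tcp_pos: [0.5622, -0.0394, 0.0195]
tcp_rot: [[-0.132, 0.991, -0.0], [0.991, 0.132, -0.0], [-0.0, -0.0, -1.0]]
force: [-0.7, -0.9, 0.5]
finger_gap: 0.0701
gripper_force: 0.0
```

Emit:
move_arm:
  targets:
    - [0, 0, 0, 0]
    - [0, 0, 0, 0]
    - [0, 0, 0, 0]
    - [0, 0, 0, 0]
    - [0, 0, 0, 0]
    - [-0.004, 0, -0.001, 0]
    - [-0.008, 0, -0.001, 0]
    - [-0.013, 0, -0.001, 0]
    - [-0.013, 0, 0, 0]
    - [-0.013, 0, 0, 0]
  claw: -1

```text
time: 47.6
tcp_pos: [0.5643, -0.0521, 0.0206]
tcp_rot: [[-0.133, 0.991, 0.0], [0.991, 0.133, -0.0], [-0.0, 0.0, -1.0]]
force: [-3.2, 0.1, 8.1]
finger_gap: 0.0493
gripper_force: 10.0
```

Emit:
move_arm:
  targets:
    - [0, 0, 0, 0]
    - [0, 0, 0, 0]
    - [0, 0, 0, 0]
    - [0, 0, 0, 0]
    - [0, 0, -0.02, 0]
    - [0, 0, -0.05, 0]
    - [0, 0, -0.08, 0]
    - [0, 0, -0.1, 0]
    - [0, 0, -0.1, 0]
    - [0, 0, -0.1, 0]
  claw: 0.5

```text
time: 48.43
tcp_pos: [0.5649, -0.0516, 0.1205]
tcp_rot: [[-0.134, 0.991, 0.003], [0.991, 0.134, -0.001], [-0.001, 0.003, -1.0]]
force: [-0.5, 1.0, 0.0]
finger_gap: 0.0706
gripper_force: 0.0
```

```bash
python3 rowchk.py w20
python3 - <<'E'
from h import *
sc,cs=snap("scene")
for a,u,_ in blobs(sc,"green",60,500): print(int(a),plane(cs,u,.015))
togo([.5184,-.2072])
E
```

```text
tcp [ 0.5634 -0.0512  0.1188] head 7.680531642299666 go tool xy [ 0.0847 -0.0007]
x -0.006 -140o130 -138o135 -136o143 -134.130 -132.140 -130.138 -128.139 -126.138 -124.137 -122.138 -120.137 -118.136 -116.134 -114.113 -112.104 -110.104 -108.106 -106.112 -104.112 -102.113 -100.113 -98.114 -96B126 -94B136 -92B136 -90B136 -88B136 -86B137 -84B137 -82B137 -80B137 -78B137 -76B138 -74B136 -72B101 -70B99 -68.113 -66.114 -64.114 -62.112 -60.112 -58.112 -56.111 -54.112 -52.113 -50.113 -48.114 -46.113 -44.114 -42.114 -40.114 -38.114 -36.109 -34?153 -32Y191 -30Y191 -28Y191 -26Y191 -24Y191 -22Y191 -20Y191 -18Y191 -16Y191 -14Y190 -12Y186 -10.114 -8.112 -6.112 -4.111 -2.111 0.112 2.111 4.111 6o103 8o133 10o130 12o116 14o116 16o116 18.89 20.132 22.135 24.135 26.135 28.136
x 0.012 -140o128 -138o131 -136o131 -134.127 -132.140 -130.138 -128.140 -126.139 -124.138 -122.139 -120.138 -118.136 -116.133 -114.113 -112.105 -110.104 -108.97 -106.79 -104.75 -102.74 -100.75 -98.81 -96B118 -94B122 -92o120 -90o135 -88o135 -86o134 -84o134 -82o135 -80o132 -78.102 -76B137 -74B127 -72B101 -70B96 -68.79 -66.78 -64.78 -62.78 -60.78 -58.77 -56.77 -54.78 -52.78 -50.78 -48.77 -46.77 -44.69 -42.68 -40.68 -38.69 -36.76 -34Y148 -32Y190 -30o144 -28o135 -26o135 -24o135 -22o136 -20o137 -18o135 -16Y157 -14Y191 -12Y187 -10o90 -8.68 -6.69 -4.71 -2.71 0.70 2.70 4.70 6o96 8o135 10o124 12.68 14.68 16.67 18.68 20.132 22.137 24.135 26.135 28.135
yellow centre [  1.0223 -22.9048] head 7.7 L [0.0237 0.0423] dot [ 13.0217 -22.9419] 279
blue centre [  0.6779 -85.2531] head 7.6 L [0.0261 0.0426] dot [ 12.6774 -85.2964] 301
80 [ 0.5105 -0.2062  0.015 ]
tcp [ 0.5626 -0.051   0.1177] head 7.678005959318929 go tool xy [-0.1489 -0.0647]
```

Emit:
move_arm:
  targets:
    - [-0.02, -0.009, 0, 0]
    - [-0.045, -0.02, 0, 0]
    - [-0.07, -0.03, 0, 0]
    - [-0.095, -0.041, 0, 0]
    - [-0.12, -0.052, 0, 0]
    - [-0.14, -0.06, 0.01, 0]
    - [-0.149, -0.065, 0.03, 0]
    - [-0.149, -0.065, 0.035, 0]
    - [-0.149, -0.065, 0.035, 0]
    - [-0.149, -0.065, 0.035, 0]

```text
time: 49.37
tcp_pos: [0.5183, -0.2063, 0.0829]
tcp_rot: [[-0.134, 0.991, -0.003], [0.991, 0.134, 0.002], [0.003, -0.003, -1.0]]
force: [-0.4, 0.2, 0.4]
finger_gap: 0.0704
gripper_force: 0.0
```

Run:
```python
from h import *
im,c=snap("wrist","w21")
for p in pack_pose(im,c,"green",.018): print(p);togo(p["centre"][:2])
```

```text
{'contact': array([ 0.5304, -0.2058,  0.018 ]), 'centre': array([ 0.5185, -0.2074,  0.018 ]), 'head': np.float64(7.738988890612871), 'L': array([0.0225, 0.0406]), 'con_px': array([293.2694, 223.3058]), 'con_a': np.int32(412), 'u': array([281.0589, 221.8341])}
tcp [ 0.5193 -0.2065  0.0839] head 7.731720003130242 go tool xy [-0.0008 -0.0009]
```

Emit:
move_arm:
  targets:
    - [-0.001, -0.001, 0.025, 0]
    - [-0.001, -0.001, 0.05, 0]
    - [-0.001, -0.001, 0.07, 0]
    - [-0.001, -0.001, 0.078, 0]
    - [-0.001, -0.001, 0.078, 0]
    - [-0.001, -0.001, 0.078, 0]
  grip_force: 15

```text
time: 49.92
tcp_pos: [0.5193, -0.2084, 0.0071]
tcp_rot: [[-0.135, 0.991, 0.001], [0.991, 0.135, -0.0], [-0.0, 0.001, -1.0]]
force: [0.7, -0.6, 0.7]
finger_gap: 0.0706
gripper_force: 0.0
```

Emit:
move_arm:
  targets:
    - [0, 0, 0, 0]
    - [0, 0, 0, 0]
    - [0, 0, 0, 0]
    - [0, 0, 0, 0]
    - [0, 0, 0, 0]
    - [0, 0, -0.02, 0]
    - [0, 0, -0.045, 0]
    - [0, 0, -0.07, 0]
    - [0, 0, -0.08, 0]
    - [0, 0, -0.08, 0]
  claw: -1

```text
time: 50.75
tcp_pos: [0.5208, -0.2101, 0.0895]
tcp_rot: [[-0.134, 0.991, 0.006], [0.991, 0.134, -0.003], [-0.004, 0.005, -1.0]]
force: [0.3, 0.1, -0.0]
finger_gap: 0.0501
gripper_force: 15.0
```

Emit:
move_arm:
  targets:
    - [0.015, 0.0055, 0, 0]
    - [0.035, 0.013, 0, 0]
    - [0.06, 0.022, 0, 0]
    - [0.085, 0.031, 0, 0]
    - [0.11, 0.04, 0, 0]
    - [0.135, 0.049, 0, 0]
    - [0.155, 0.0565, 0, 0]
    - [0.17, 0.062, 0, 0]
    - [0.178, 0.065, 0, 0]
    - [0.18, 0.0655, 0, 0]

```text
time: 51.58
tcp_pos: [0.5584, -0.0201, 0.0848]
tcp_rot: [[-0.136, 0.991, -0.003], [0.991, 0.136, 0.001], [0.001, -0.003, -1.0]]
force: [-0.6, -1.1, -1.1]
finger_gap: 0.0497
gripper_force: 15.0
```

Emit:
move_arm:
  targets:
    - [0, 0, 0, 0]
    - [0, 0, 0, 0]
    - [0, 0, 0.02, 0]
    - [0, 0, 0.03, 0]
    - [0, 0, 0.03, 0]

```text
time: 52.0
tcp_pos: [0.5565, -0.0221, 0.0535]
tcp_rot: [[-0.132, 0.991, -0.006], [0.991, 0.132, 0.001], [0.002, -0.006, -1.0]]
force: [-1.2, -1.1, -0.6]
finger_gap: 0.05
gripper_force: 15.0
```

Run:
```python
from h import *
s=ctrl.state();print(s["finger_gap"],s["time"]);togo(O-.054*Y+.0005*X)
im,c=snap("wrist","w22");z=s["tcp_pos"][2]+.0125
for p in pack_pose(im,c,"green",z): print(cr(p["centre"]),p["head"],p["L"],p["con_a"])
```

```text
0.050003308692782425 52.0
tcp [ 0.5565 -0.0221  0.0535] head 7.593778507626604 go tool xy [0.0009 0.0029]
[ -2.9354 -52.0367] 8.652838237774532 [0.0287 0.0416] 649
```

Emit:
move_arm:
  targets:
    - [0, 0, 0.008, 0]
    - [0, 0, 0.016, 0]
    - [0, 0, 0.024, 0]
    - [0, 0, 0.031, 0]
    - [0, 0, 0.036, 0]
    - [0, 0, 0.0375, 0]
    - [0, 0, 0.0375, 0]
    - [0, 0, 0.0375, 0]

```text
time: 52.72
tcp_pos: [0.5589, -0.0216, 0.0191]
tcp_rot: [[-0.134, 0.991, -0.001], [0.991, 0.134, -0.0], [0.0, -0.001, -1.0]]
force: [-4.1, 0.3, 3.6]
finger_gap: 0.0497
gripper_force: 15.0
```

Emit:
move_arm:
  targets:
    - [0, 0, 0, 0]
    - [0, 0, 0, 0]
    - [0, 0, 0, 0]
    - [0, 0, 0, 0]
    - [0, 0, 0, 0]
    - [0, 0, -0.015, 0]
    - [0, 0, -0.04, 0]
    - [0, 0, -0.07, 0]
    - [0, 0, -0.1, 0]
    - [0, 0, -0.1, 0]
  claw: 0.5

```text
time: 53.55
tcp_pos: [0.5645, -0.0225, 0.1259]
tcp_rot: [[-0.134, 0.991, 0.013], [0.991, 0.134, -0.002], [-0.004, 0.012, -1.0]]
force: [0.7, 0.2, 1.2]
finger_gap: 0.0704
gripper_force: 0.0
```

Emit:
move_arm:
  targets:
    - [-0.02, 0, 0, 0]
    - [-0.045, 0, -0.02, 0]
    - [-0.06, 0, -0.04, 0]
    - [-0.06, 0, -0.04, 0]
    - [-0.06, 0, -0.04, 0]
    - [-0.06, 0, -0.04, 0]

```text
time: 54.05
tcp_pos: [0.5665, -0.0801, 0.1575]
tcp_rot: [[-0.134, 0.991, -0.002], [0.991, 0.134, 0.001], [0.002, -0.002, -1.0]]
force: [-1.2, 0.2, 0.3]
finger_gap: 0.07
gripper_force: 0.0
```

```bash
python3 rowchk.py w23
```

```text
tcp [ 0.5661 -0.0798  0.157 ] head 7.715299515229903 go tool xy [0.1133 0.0005]
x -0.006 -140o140 -138o154 -136o161 -134.141 -132.138 -130.137 -128.136 -126.138 -124.136 -122.136 -120.136 -118.134 -116.132 -114.111 -112.102 -110.105 -108.111 -106.111 -104.111 -102.111 -100.110 -98.107 -96B114 -94B135 -92B135 -90B135 -88B135 -86B135 -84B136 -82B136 -80B136 -78B136 -76B136 -74B134 -72B99 -70.109 -68.113 -66.110 -64G106 -62G123 -60G123 -58G124 -56G124 -54G124 -52G124 -50G125 -48G125 -46G125 -44G126 -42G124 -40G108 -38.111 -36.107 -34?146 -32Y189 -30Y188 -28Y189 -26Y188 -24Y188 -22Y188 -20Y188 -18Y188 -16Y188 -14Y189 -12Y182 -10.104 -8.110 -6.110 -4.110 -2.110 0.109 2.109 4.85 6o76 8o129 10o128 12o118 14o117 16o115 18.75 20.126 22.133 24.132 26.133 28.133
x 0.012 -140o137 -138o130 -136o120 -134.116 -132.138 -130.137 -128.136 -126.139 -124.137 -122.137 -120.136 -118.135 -116.132 -114.110 -112.103 -110.91 -108.71 -106.70 -104.69 -102.68 -100.72 -98.74 -96B125 -94B126 -92o117 -90o134 -88o133 -86o132 -84o133 -82o134 -80o132 -78.107 -76B135 -74B135 -72B94 -70.79 -68.76 -66.76 -64G101 -62G123 -60G116 -58o131 -56o134 -54o133 -52o133 -50o134 -48o132 -46o131 -44G124 -42G125 -40G102 -38.67 -36.73 -34Y142 -32Y187 -30Y158 -28o133 -26o133 -24o133 -22o133 -20o134 -18o132 -16Y146 -14Y187 -12Y181 -10.73 -8.69 -6.69 -4.68 -2.69 0.68 2.68 4.59 6o70 8o130 10o127 12.64 14.67 16.61 18.57 20.126 22.133 24.133 26.133 28.132
yellow centre [  0.9337 -22.8711] head 7.7 L [0.0229 0.0425] dot [ 12.9331 -22.9087] 223
blue centre [  0.6285 -85.0568] head 7.7 L [0.0248 0.0423] dot [ 12.628  -85.0892] 260
green centre [ -0.3844 -52.3439] head 7.7 L [0.0225 0.0411] dot [ 11.6151 -52.3789] 302
```

All three packs now stand flat, contact up, with clear gaps. Back to the crank.

Emit:
move_arm:
  targets:
    - [0.025, 0.005, 0, 0]
    - [0.05, 0.01, 0, 0]
    - [0.08, 0.016, 0, 0]
    - [0.11, 0.022, 0, 0]
    - [0.14, 0.029, 0, 0]
    - [0.165, 0.034, 0, 0]
    - [0.185, 0.038, 0, 0]
    - [0.1933, 0.0395, 0, 0]
    - [0.1933, 0.0395, 0, 0]
    - [0.1933, 0.0395, 0, 0]
  claw: -0.15
  grip_force: 20

```text
time: 54.93
tcp_pos: [0.5798, 0.116, 0.1578]
tcp_rot: [[-0.135, 0.991, -0.002], [0.991, 0.135, -0.001], [-0.001, -0.002, -1.0]]
force: [-0.0, 0.3, 0.6]
finger_gap: 0.0399
gripper_force: 0.0
```

```bash
python3 -c "
from crank import *
where();togo([.5798,.1166]);im,c=snap('wrist','w24');print(proj(c,[.5798,.1166,.105]))
g=cv2.cvtColor(im,cv2.COLOR_BGR2HSV);u=np.int32(proj(c,[.5798,.1166,.105]))
x0,y0=u-35;m=cv2.inRange(g[y0:y0+60,x0:x0+70],(0,0,0),(180,255,45))
n,l,st,ce=cv2.connectedComponentsWithStats(m)
print([(list(s),ce[i]+[x0,y0]) for i,s in enumerate(st) if i and s[4]>100])"
```

```text
[0.5798 0.116  0.1578] gap 0.03994240932753218 r 0.044880257922733646 th 2.0650546961114795 F [-0.0035  0.3431  0.6348] t 54.9333
tcp [0.5798 0.116  0.1578] head 7.768503939061206 go tool xy [0.0006 0.0001]
[277.5722 226.2503]
[([np.int32(26), np.int32(8), np.int32(22), np.int32(34), np.int32(627)], array([278.3349, 215.6874]))]
```

Emit:
move_arm:
  targets:
    - [0, 0, 0.02, 0]
    - [0, 0, 0.045, 0]
    - [0, 0, 0.07, 0]
    - [0, 0, 0.083, 0]
    - [0, 0, 0.088, 0]
    - [0, 0, 0.088, 0]
    - [0, 0, 0.088, 0]

```text
time: 55.57
tcp_pos: [0.5815, 0.1152, 0.0717]
tcp_rot: [[-0.133, 0.991, 0.001], [0.991, 0.133, -0.0], [-0.0, 0.001, -1.0]]
force: [-0.2, 0.7, -0.5]
finger_gap: 0.0401
gripper_force: 0.0
```

Emit:
move_arm:
  targets:
    - [0, 0, 0, 0]
    - [0, 0, 0, 0]
    - [0, 0, 0, 0]
    - [0, 0, 0, 0]
    - [0, 0, 0, 0]
  claw: -1

```text
time: 55.98
tcp_pos: [0.5812, 0.1159, 0.072]
tcp_rot: [[-0.134, 0.991, 0.001], [0.991, 0.134, -0.0], [-0.0, 0.001, -1.0]]
force: [-0.6, 0.4, 3.8]
finger_gap: 0.0176
gripper_force: 20.0
```

```bash
python3 -c "
from crank import *
t=where();rows(t,(12.4-t)/40,10,4)"
```

```text
[0.5812 0.1159 0.072 ] gap 0.017603342533871028 r 0.04618866115870327 th 2.056824830373915 F [-0.6309  0.3715  3.7592] t 55.9833
[[-0.0095, -0.0067, 0, 0], [-0.017, -0.0155, 0, 0], [-0.0219, -0.026, 0, 0], [-0.024, -0.0375, 0, 0], [-0.0231, -0.049, 0, 0], [-0.0193, -0.06, 0, 0], [-0.0128, -0.0696, 0, 0], [-0.0041, -0.0772, 0, 0], [0.0063, -0.0824, 0, 0], [0.0177, -0.0847, 0, 0]] -> 4.642618622780437
[[0.0116, 0.0007, 0, 0], [0.0226, 0.0043, 0, 0], [0.0324, 0.0106, 0, 0], [0.0402, 0.0191, 0, 0], [0.0455, 0.0294, 0, 0], [0.0481, 0.0408, 0, 0], [0.0476, 0.0524, 0, 0], [0.0442, 0.0634, 0, 0], [0.0381, 0.0733, 0, 0], [0.0297, 0.0813, 0, 0]] -> 7.228412415186958
[[-0.0102, 0.0056, 0, 0], [-0.0215, 0.0083, 0, 0], [-0.0331, 0.0081, 0, 0], [-0.0442, 0.0049, 0, 0], [-0.0542, -0.001, 0, 0], [-0.0623, -0.0093, 0, 0], [-0.0681, -0.0193, 0, 0], [-0.0711, -0.0306, 0, 0], [-0.0711, -0.0422, 0, 0], [-0.0681, -0.0534, 0, 0]] -> 9.814206207593479
[[0.0057, -0.0101, 0, 0], [0.0138, -0.0184, 0, 0], [0.0238, -0.0243, 0, 0], [0.035, -0.0275, 0, 0], [0.0466, -0.0278, 0, 0], [0.0578, -0.025, 0, 0], [0.068, -0.0195, 0, 0], [0.0765, -0.0115, 0, 0], [0.0826, -0.0017, 0, 0], [0.086, 0.0094, 0, 0]] -> 12.4
```

Emit:
move_arm:
  targets:
    - [-0.0095, -0.0067, 0, 0]
    - [-0.017, -0.0155, 0, 0]
    - [-0.0219, -0.026, 0, 0]
    - [-0.024, -0.0375, 0, 0]
    - [-0.0231, -0.049, 0, 0]
    - [-0.0193, -0.06, 0, 0]
    - [-0.0128, -0.0696, 0, 0]
    - [-0.0041, -0.0772, 0, 0]
    - [0.0063, -0.0824, 0, 0]
    - [0.0177, -0.0847, 0, 0]

```text
time: 56.82
tcp_pos: [0.4938, 0.1211, 0.0719]
tcp_rot: [[-0.133, 0.991, 0.001], [0.991, 0.133, -0.002], [-0.002, 0.001, -1.0]]
force: [2.2, -1.8, 6.1]
finger_gap: 0.0177
gripper_force: 20.0
```

Emit:
move_arm:
  targets:
    - [0.0116, 0.0007, 0, 0]
    - [0.0226, 0.0043, 0, 0]
    - [0.0324, 0.0106, 0, 0]
    - [0.0402, 0.0191, 0, 0]
    - [0.0455, 0.0294, 0, 0]
    - [0.0481, 0.0408, 0, 0]
    - [0.0476, 0.0524, 0, 0]
    - [0.0442, 0.0634, 0, 0]
    - [0.0381, 0.0733, 0, 0]
    - [0.0297, 0.0813, 0, 0]

```text
time: 57.65
tcp_pos: [0.5694, 0.1619, 0.0717]
tcp_rot: [[-0.134, 0.991, -0.005], [0.991, 0.134, -0.001], [-0.001, -0.005, -1.0]]
force: [-5.8, -2.3, 10.4]
finger_gap: 0.0178
gripper_force: 20.0
```

Emit:
move_arm:
  targets:
    - [-0.0102, 0.0056, 0, 0]
    - [-0.0215, 0.0083, 0, 0]
    - [-0.0331, 0.0081, 0, 0]
    - [-0.0442, 0.0049, 0, 0]
    - [-0.0542, -0.001, 0, 0]
    - [-0.0623, -0.0093, 0, 0]
    - [-0.0681, -0.0193, 0, 0]
    - [-0.0711, -0.0306, 0, 0]
    - [-0.0711, -0.0422, 0, 0]
    - [-0.0681, -0.0534, 0, 0]

```text
time: 58.48
tcp_pos: [0.5278, 0.0854, 0.0719]
tcp_rot: [[-0.133, 0.991, 0.003], [0.991, 0.133, -0.003], [-0.003, 0.003, -1.0]]
force: [2.8, -3.2, 5.6]
finger_gap: 0.0174
gripper_force: 20.0
```

Emit:
move_arm:
  targets:
    - [0.0057, -0.0101, 0, 0]
    - [0.0138, -0.0184, 0, 0]
    - [0.0238, -0.0243, 0, 0]
    - [0.035, -0.0275, 0, 0]
    - [0.0466, -0.0278, 0, 0]
    - [0.0578, -0.025, 0, 0]
    - [0.068, -0.0195, 0, 0]
    - [0.0765, -0.0115, 0, 0]
    - [0.0826, -0.0017, 0, 0]
    - [0.086, 0.0094, 0, 0]

```text
time: 59.32
tcp_pos: [0.5244, 0.1724, 0.0717]
tcp_rot: [[-0.135, 0.991, -0.001], [0.991, 0.135, -0.005], [-0.004, -0.002, -1.0]]
force: [-1.1, -8.1, 9.5]
finger_gap: 0.0176
gripper_force: 20.0
```

Emit:
move_arm:
  targets:
    - [0, 0, 0, 0]
    - [0, 0, 0, 0]
    - [0, 0, 0, 0]

```text
time: 59.57
tcp_pos: [0.5259, 0.1727, 0.0719]
tcp_rot: [[-0.134, 0.991, 0.002], [0.991, 0.134, -0.002], [-0.003, 0.002, -1.0]]
force: [1.7, -3.2, 7.1]
finger_gap: 0.0176
gripper_force: 20.0
```

```bash
python3 -c "
from crank import *
print(where()+4*np.pi)"
```

```text
[0.5259 0.1727 0.0719] gap 0.017632966365606927 r 0.04271644050886863 th -0.14406268284486926 F [ 1.7187 -3.1677  7.0926] t 59.5667
12.422307931514304
```

Emit:
move_arm:
  targets:
    - [0, 0, 0, 0]
    - [0, 0, 0, 0]
    - [0, 0, 0, 0]
    - [0, 0, -0.02, 0]
    - [0, 0, -0.05, 0]
    - [0, 0, -0.08, 0]
    - [0, 0, -0.09, 0]
  claw: -0.15

```text
time: 60.15
tcp_pos: [0.5265, 0.1747, 0.1645]
tcp_rot: [[-0.134, 0.991, 0.005], [0.991, 0.134, 0.001], [0.0, 0.005, -1.0]]
force: [0.4, -0.4, 0.8]
finger_gap: 0.04
gripper_force: 0.0
```

Emit:
move_arm:
  targets:
    - [-0.03, 0.0, 0, 0]
    - [-0.065, 0, 0, 0]
    - [-0.1, 0, 0, 0]
    - [-0.14, 0, 0, 0]
    - [-0.18, 0, 0, 0]
    - [-0.22, 0, 0, 0]
    - [-0.25, 0, 0, 0]
    - [-0.26, 0, 0, 0]
    - [-0.26, 0, 0, 0]
    - [-0.26, 0, 0, 0]

```text
time: 60.98
tcp_pos: [0.5588, -0.0828, 0.1597]
tcp_rot: [[-0.133, 0.991, -0.002], [0.991, 0.133, 0.002], [0.002, -0.002, -1.0]]
force: [0.9, -0.1, -1.0]
finger_gap: 0.04
gripper_force: 0.0
```

```bash
python3 rowchk.py w25
python3 - <<'E'
from h import *
# knob top in scene? pen location from scene+side
r=[]
for n in("scene","side"):
    im,c=snap(n); b=blobs(im,"red",60,600); print(n,[(int(a),u) for a,u,_ in b])
    h=b[0][2].reshape(-1,2); r.append((c,b[0][1]))
print(tri([ray(*q) for q in r]))
E
```

```text
tcp [ 0.5589 -0.082   0.1599] head 7.7127245523054375 go tool xy [0.1146 0.008 ]
x -0.006 -140o149 -138o161 -136o163 -134.137 -132.142 -130.140 -128.140 -126.140 -124.139 -122.139 -120.139 -118.137 -116.134 -114B118 -112B135 -110B137 -108B138 -106B138 -104B138 -102B139 -100B138 -98B139 -96B139 -94B139 -92B140 -90B119 -88G120 -86G126 -84G126 -82G127 -80G127 -78G126 -76G127 -74G128 -72G128 -70G129 -68G128 -66G123 -64Y192 -62Y193 -60Y193 -58Y193 -56Y193 -54Y193 -52Y193 -50Y193 -48Y193 -46Y193 -44Y192 -42Y166 -40o136 -38o128 -36o125 -34.116 -32.136 -30.138 -28.137 -26.138 -24.137 -22.135 -20.135 -18.136 -16.140 -14.110 -12.81 -10.79 -8.79 -6.79 -4.78 -2.79 0.78 2.79 4.77 6.78 8.78 10.78 12.77 14.77 16.75 18.71 20.71 22.70 24.71 26.70 28.70
x 0.012 -140o131 -138o131 -136o123 -134.123 -132.141 -130.140 -128.140 -126.140 -124.139 -122.140 -120.140 -118.137 -116.136 -114.124 -112B135 -110B117 -108o129 -106o137 -104o137 -102o137 -100o137 -98o137 -96o128 -94B126 -92B141 -90B118 -88G118 -86G124 -84o135 -82o137 -80o137 -78o136 -76o137 -74o137 -72?133 -70G125 -68G129 -66G123 -64Y191 -62Y181 -60o144 -58o137 -56o137 -54o137 -52o138 -50o137 -48o142 -46Y174 -44Y192 -42Y167 -40o138 -38o108 -36.68 -34.78 -32.137 -30.138 -28.138 -26.138 -24.137 -22.135 -20.135 -18.136 -16.141 -14.108 -12.70 -10.69 -8.69 -6.69 -4.69 -2.69 0.69 2.67 4.69 6.70 8.69 10.69 12.68 14.66 16.66 18.67 20.66 22.66 24.65 26.65 28.65
yellow centre [  1.1143 -53.5992] head 7.6 L [0.0235 0.0423] dot [ 13.1137 -53.6459] 209
blue centre [   0.8614 -101.958 ] head 7.6 L [0.0229 0.0415] dot [  12.8608 -101.9998] 255
green centre [ -0.4101 -77.8636] head 7.6 L [0.0219 0.0406] dot [ 11.5893 -77.9077] 291
scene [(171, array([421.9854, 140.9504]))]
side [(219, array([147.7547, 154.9058]))]
(array([0.4645, 0.3066, 0.1254]), [np.float64(0.0015233007456589987), np.float64(0.0015233007456590113)])
```

The row is flush: blue -114..-90, green -89..-66, yellow -65..-42 mm, with the plate behind it. Crank angle 12.42 puts the plate about 4.1 mm in. Now the pen.

Emit:
move_arm:
  targets:
    - [0.02, -0.003, -0.02, 0]
    - [0.05, -0.007, -0.04, 0]
    - [0.085, -0.011, -0.06, 0]
    - [0.12, -0.016, -0.08, 0]
    - [0.16, -0.021, -0.09, 0]
    - [0.2, -0.026, -0.1, 0]
    - [0.24, -0.032, -0.1, 0]
    - [0.28, -0.037, -0.1, 0]
    - [0.315, -0.042, -0.1, 0]
    - [0.345, -0.046, -0.1, 0]

```text
time: 61.97
tcp_pos: [0.4657, 0.256, 0.2612]
tcp_rot: [[-0.138, 0.99, 0.0], [0.99, 0.138, 0.001], [0.001, 0.0, -1.0]]
force: [0.7, -1.0, -0.5]
finger_gap: 0.0399
gripper_force: 0.0
```

Emit:
move_arm:
  targets:
    - [0.013, -0.001, 0, 0]
    - [0.013, -0.001, 0, 0]
    - [0.013, -0.001, 0, 0]
    - [0.013, -0.001, 0, 0]

```text
time: 62.3
tcp_pos: [0.4654, 0.2642, 0.2608]
tcp_rot: [[-0.133, 0.991, -0.0], [0.991, 0.133, -0.001], [-0.001, -0.0, -1.0]]
force: [0.3, -0.3, -0.1]
finger_gap: 0.0399
gripper_force: 0.0
```

Run:
```python
from h import *
togo([.4645,.3066]);im,c=snap("wrist","w26")
for a,u,h in blobs(im,"red",60,9000):
    print(int(a),u,plane(c,u,.156),cv2.minAreaRect(h))
hsv=cv2.cvtColor(im,cv2.COLOR_BGR2HSV)
# top face of the grip: brightest red
m=cv2.inRange(hsv,np.array((0,170,60)),np.array((5,255,255)))|cv2.inRange(hsv,np.array((174,170,60)),np.array((180,255,255)))
v=hsv[...,2][m>0];print(np.histogram(v,bins=8))
# stand top plate grey, flange ring
u=proj(c,[.4645,.3066,.09]);print("flange px",u)
x0,y0=np.int32(u)-90;x0=max(x0,0);y0=max(y0,0)
cv2.imwrite("pics/c26.png",cv2.resize(im[y0:y0+180,x0:x0+200],None,fx=3,fy=3,interpolation=3));print(x0,y0)
```

```text
tcp [0.4654 0.2642 0.2608] head 7.667316623832923 go tool xy [0.0422 0.0047]
567 [283.373  159.5294] [0.465  0.3057 0.156 ] ((283.3399658203125, 159.37998962402344), (28.00143051147461, 22.061731338500977), 81.8698959350586)
(array([  7,  43,  52,  52,  12,  13,  41, 361]), array([ 81.  ,  93.25, 105.5 , 117.75, 130.  , 142.25, 154.5 , 166.75,
       179.  ]))
flange px [281.7773 148.7092]
191 58
```

View pics/c26.png

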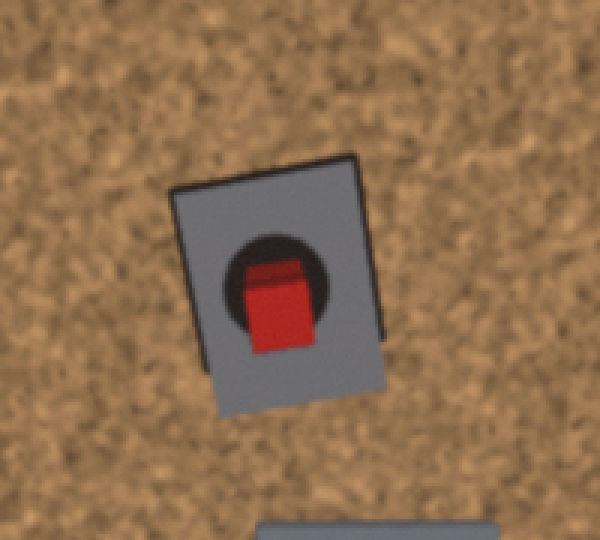

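The crop shows the pen's grip top at crop (282,318) and the flange at (277,285) on the grey plate. The grip is turned about 7° from the tool.

Run:
```python
from h import *
im=cv2.imread("pics/w26.png");c=cam("wrist");hsv=cv2.cvtColor(im,cv2.COLOR_BGR2HSV)
m=((hsv[...,0]<6)|(hsv[...,0]>174))&(hsv[...,1]>150)&(hsv[...,2]>140)
k,_=cv2.findContours(m.astype(np.uint8),0,1);k=max(k,key=cv2.contourArea).reshape(-1,2)
P=np.array([plane(c,p,.156)[:2] for p in k])*1e3
r=cv2.minAreaRect(P.astype(np.float32));print("top",r)
# plate edges
q=[plane(c,(191+x/3,58+y/3),.09)[:2] for x,y in((172,190),(355,157),(386,388),(220,416))]
for a,b in zip(q,q[1:]+q[:1]): d=b-a;print("edge",np.linalg.norm(d),np.degrees(np.arctan2(d[1],d[0])))
print("plate mid",np.mean(q,0))
# flange dark disc centre: left/right extremes at crop (222,285),(330,285), top (277,233)
print("flange",plane(c,(191+276/3,58+285/3),.096))
g=np.array(r[0])/1e3;togo(g)
```

```text
top ((466.1878967285156, 302.1917724609375), (17.11662483215332, 17.485668182373047), 16.533361434936523)
edge 0.06156003724782371 17.47498413413034
edge 0.0792644272206222 -72.88802582298342
edge 0.059460431104707265 -162.5183791604829
edge 0.07928581736601635 108.6294302363011
plate mid [0.4695 0.3002]
flange [0.4664 0.3029 0.096 ]
tcp [0.4657 0.2638 0.2608] head 7.606027798794123 go tool xy [0.038  0.0056]
```

Emit:
move_arm:
  targets:
    - [0.02, 0.003, 0, -0.08]
    - [0.0383, 0.0058, 0, -0.162]
    - [0.0383, 0.0058, 0.0, -0.162]
    - [0.0383, 0.0058, 0.02, -0.162]
    - [0.0383, 0.0058, 0.04, -0.162]
    - [0.0383, 0.0058, 0.06, -0.162]
    - [0.0383, 0.0058, 0.08, -0.162]
    - [0.0383, 0.0058, 0.08, -0.162]
    - [0.0383, 0.0058, 0.08, -0.162]

```text
time: 63.1
tcp_pos: [0.4656, 0.3019, 0.1799]
tcp_rot: [[-0.289, 0.957, -0.003], [0.957, 0.289, -0.002], [-0.001, -0.003, -1.0]]
force: [1.0, 0.1, 1.0]
finger_gap: 0.0398
gripper_force: 0.0
```

Run:
```python
from h import *
im,c=snap("wrist","w27");hsv=cv2.cvtColor(im,cv2.COLOR_BGR2HSV)
m=((hsv[...,0]<6)|(hsv[...,0]>174))&(hsv[...,1]>150)&(hsv[...,2]>140)
k,_=cv2.findContours(m.astype(np.uint8),0,1);k=max(k,key=cv2.contourArea).reshape(-1,2)
P=np.array([plane(c,p,.156)[:2] for p in k])*1e3
r=cv2.minAreaRect(P.astype(np.float32));print("top",r);togo(np.array(r[0])/1e3)
```

```text
top ((465.7421569824219, 302.4937438964844), (16.938119888305664, 17.361806869506836), 16.8884334564209)
tcp [0.4667 0.3026 0.1815] head 16.823440218983023 go tool xy [ 0.0001 -0.0009]
```

Emit:
move_arm:
  targets:
    - [0, -0.0005, 0.02, 0]
    - [0, -0.0005, 0.04, 0]
    - [0, -0.0005, 0.06, 0]
    - [0, -0.0005, 0.0715, 0]
    - [0, -0.0005, 0.0715, 0]
    - [0, -0.0005, 0.0715, 0]

```text
time: 63.65
tcp_pos: [0.4661, 0.3035, 0.1103]
tcp_rot: [[-0.291, 0.957, 0.001], [0.957, 0.291, 0.0], [0.0, 0.001, -1.0]]
force: [-0.6, 0.8, -0.1]
finger_gap: 0.04
gripper_force: 0.0
```

Emit:
move_arm:
  targets:
    - [0, 0, 0, 0]
    - [0, 0, 0, 0]
    - [0, 0, 0, 0]
    - [0, 0, 0, 0]
    - [0, 0, 0, 0]
  claw: -1

```text
time: 64.07
tcp_pos: [0.4663, 0.3039, 0.1106]
tcp_rot: [[-0.292, 0.957, 0.002], [0.957, 0.292, 0.001], [0.0, 0.002, -1.0]]
force: [-0.1, 0.3, 3.0]
finger_gap: 0.0179
gripper_force: 20.0
```

Run:
```python
from h import *
s=ctrl.state();print(s["tcp_pos"],s["finger_gap"],s["force"],s["time"])
```

```text
[0.4663 0.3039 0.1106] 0.017872262089216676 [-0.0905  0.3168  3.0274] 64.0667
```

Emit:
move_arm:
  targets:
    - [0, 0, -0.01, 0]
    - [0, 0, -0.025, 0]
    - [0, 0, -0.04, 0]
    - [0, 0, -0.06, 0]
    - [0, 0, -0.08, 0]
    - [0, 0, -0.1, 0]
    - [0, 0, -0.115, 0]
    - [0, 0, -0.12, 0]
    - [0, 0, -0.12, 0]
    - [0, 0, -0.12, 0]

```text
time: 64.9
tcp_pos: [0.4652, 0.3034, 0.2291]
tcp_rot: [[-0.292, 0.956, -0.001], [0.956, 0.292, -0.0], [-0.0, -0.001, -1.0]]
force: [-0.4, -0.6, -0.4]
finger_gap: 0.0178
gripper_force: 20.0
```

Run:
```python
from h import *
s=ctrl.state();print(s["tcp_pos"],s["finger_gap"],s["force"],s["time"])
im,c=snap("wrist","w28");sd,cs=snap("side");sc,cc=snap("scene")
for i,k in((sd,cs),(sc,cc)):
    b=blobs(i,"red",40,900);print([(int(a),u) for a,u,_ in b])
p=np.r_[s["tcp_pos"][:2],s["tcp_pos"][2]+.017];print(proj(cs,p),proj(cc,p))
for y,n in((-.0545,"yellow"),(-.0785,"green"),(-.1025,"blue")): print(n,O+y*Y+.0125*X);togo(O+y*Y+.0125*X)
```

```text
[0.4652 0.3034 0.2291] 0.01779984699529988 [-0.3624 -0.609  -0.3546] 64.9
[(119, array([137.2913, 120.6863])), (61, array([142.582 , 139.6831])), (56, array([133.9676, 104.0265]))]
[]
[135.3542 112.1574] [433.1748 100.802 ]
yellow [ 0.5712 -0.0197]
tcp [0.4646 0.3031 0.2278] head 16.95729689022288 go tool xy [-0.3399  0.0079]
green [ 0.5745 -0.0435]
tcp [0.4646 0.3031 0.2278] head 16.95729689022288 go tool xy [-0.3636  0.0041]
blue [ 0.5778 -0.0672]
tcp [0.4646 0.3031 0.2278] head 16.95729689022288 go tool xy [-0.3873  0.0003]
```

Emit:
move_arm:
  targets:
    - [-0.02, 0.0005, 0, 0]
    - [-0.05, 0.001, 0, 0]
    - [-0.085, 0.002, 0, 0]
    - [-0.12, 0.003, 0, 0]
    - [-0.155, 0.0035, 0, 0]
    - [-0.19, 0.0045, 0, 0]
    - [-0.225, 0.005, 0, 0]
    - [-0.26, 0.006, 0, 0]
    - [-0.295, 0.007, 0, 0]
    - [-0.32, 0.0075, 0, 0]

```text
time: 65.88
tcp_pos: [0.566, -0.0032, 0.2281]
tcp_rot: [[-0.29, 0.957, -0.002], [0.957, 0.29, -0.001], [0.0, -0.002, -1.0]]
force: [0.2, -0.1, -0.8]
finger_gap: 0.0176
gripper_force: 20.0
```

Emit:
move_arm:
  targets:
    - [-0.012, 0.0005, 0, 0]
    - [-0.019, 0.0005, 0, 0]
    - [-0.019, 0.0005, 0.03, 0]
    - [-0.019, 0.0005, 0.06, 0]
    - [-0.019, 0.0005, 0.085, 0]
    - [-0.019, 0.0005, 0.095, 0]
    - [-0.019, 0.0005, 0.095, 0]
    - [-0.019, 0.0005, 0.095, 0]

```text
time: 66.55
tcp_pos: [0.5719, -0.0174, 0.1345]
tcp_rot: [[-0.293, 0.956, -0.001], [0.956, 0.293, 0.0], [0.001, -0.001, -1.0]]
force: [0.8, -0.1, -0.4]
finger_gap: 0.0179
gripper_force: 20.0
```

Run:
```python
from h import *
s=ctrl.state();print(s["tcp_pos"],s["force"],s["time"]);togo(O-.0545*Y+.0125*X)
tip=s["tcp_pos"]+s["tcp_rot"]@[-.0013,0,.0906];print("tip",tip,cr(tip))
for n in("side","scene"):
    im,c=snap(n,n+"30");u=proj(c,tip);print(n,"tip px",u,"yellow blob",[(int(a),v) for a,v,_ in blobs(im,"yellow",30,500)],"contact px",proj(c,np.r_[O-.0545*Y+.0125*X,.03]))
    x,y=np.int32(u);g=cv2.cvtColor(im,cv2.COLOR_BGR2GRAY)[y-12:y+8:2,x-7:x+8];print(g)
```

```text
[ 0.5719 -0.0174  0.1345] [ 0.8129 -0.099  -0.3878] 66.55
tcp [ 0.5719 -0.0174  0.1345] head 17.025349377369096 go tool xy [-0.002  -0.0013]
tip [ 0.5722 -0.0186  0.0439] [ 13.6223 -53.5866]
side tip px [275.0127 229.4537] yellow blob [(133, array([271.3745, 236.5456]))] contact px [275.0504 233.7886]
[[120 124 126 123  42  52  50  43  47  80 112 113 111 108 119]
 [109 107 111  94  40  48  49  44  52  77 117 110 111 121 129]
 [107 106 108 102  46  46  45  43  46  76 123 125 124 123 120]
 [109 109 110 100  39  47  51  45  48  81 128 126 130 142 146]
 [108 109 107 102  47  52  48  47  47  70 107 113 113 121 128]
 [ 98 104 111 106  80  57  48  57  73 105 108 109 108 114 114]
 [ 75  86 119 111 110 124  89  81  99 108 108 108 110 106 110]
 [104 118  99 150 173 153 150 160 163 175 172 122 109 107 108]
 [110 149 172 161 122 119 121 118 121 132 174 174 174 171  89]
 [179 177 174 165 109 122 120 120 125 149 172 170  97  99 100]]
scene tip px [290.4715 226.3801] yellow blob [(156, array([289.6784, 227.1795]))] contact px [289.8927 229.6024]
[[ 85  85  83  77  66  45  16   9  11  15  29  52  71  79  86]
 [ 84  82  77  67  56  41  23  22  26  34  46  65  85 100 108]
 [ 33  27  23  29  35  35  23  23  27  34  50  63  71  90 107]
 [ 88 108 112 117 120 100  42  22  26  35  52  65  65  68  91]
 [126 129 129 129 127 102  44  22  27  34  52  77  88  77  69]
 [102 127 129 129 129 123 100  61  49  69  94 100  85  79  61]
 [ 84 107 127 129 129 128 116  88  81 111 126 123 105  84  80]
 [ 75  87 110 127 125 114  99  91  88  93 102 118 125 110  90]
 [ 82  76  83 105 120 105  93  91  91  91  93 106 124 127 109]
 [ 88  83  77  98 121 125 118 109 104 107 114 126 130 129 115]]
```

Emit:
move_arm:
  targets:
    - [-0.001, -0.001, 0.004, 0]
    - [-0.001, -0.001, 0.008, 0]
    - [-0.001, -0.001, 0.011, 0]
    - [-0.001, -0.001, 0.013, 0]
    - [-0.001, -0.001, 0.015, 0]
    - [-0.001, -0.001, 0.017, 0]
    - [-0.001, -0.001, 0.017, 0]
    - [-0.001, -0.001, 0.017, 0]

```text
time: 67.32
tcp_pos: [0.5714, -0.0196, 0.1175]
tcp_rot: [[-0.292, 0.957, -0.0], [0.957, 0.292, -0.0], [0.0, -0.0, -1.0]]
force: [-0.4, -0.7, 1.1]
finger_gap: 0.0177
gripper_force: 20.0
```

Emit:
move_arm:
  targets:
    - [0, 0, 0, 0]
    - [0, 0, 0, 0]
    - [0, 0, 0, 0]
    - [0, 0, 0, 0]
    - [0, 0, 0, 0]

```text
time: 67.73
tcp_pos: [0.5714, -0.0196, 0.1175]
tcp_rot: [[-0.292, 0.957, -0.0], [0.957, 0.292, -0.0], [-0.0, -0.0, -1.0]]
force: [0.2, -0.6, 1.2]
finger_gap: 0.0178
gripper_force: 20.0
```

Run:
```python
from h import *
s=ctrl.state();print(s["tcp_pos"],s["force"],s["ft_torque"],s["time"])
tip=s["tcp_pos"]+s["tcp_rot"]@[-.0013,0,.0906];print("tip",tip,cr(tip))
f=[]
for _ in range(3): optics.camera("scene");f.append(ctrl.state()["force"])
print(np.array(f))
for n in("side",):
    im,c=snap(n,n+"31");u=proj(c,tip);print(n,"tip px",u)
    x,y=np.int32(u);g=cv2.cvtColor(im,cv2.COLOR_BGR2GRAY)[y-12:y+8:2,x-7:x+8];print(g)
```

```text
[ 0.5714 -0.0196  0.1175] [ 0.2187 -0.594   1.1519] [ 0.0045  0.1121 -0.0085] 67.7333
tip [ 0.5717 -0.0209  0.0269] [ 12.854  -55.7513]
[[ 0.0789 -0.6911  0.2895]
 [-0.8125  0.0773  0.3582]
 [-0.5698  0.6115  0.7902]]
side tip px [275.5842 234.8071]
[[110 108 105 100  64  45  49  45  47  60 127 132 126 129 130]
 [112 108 113 102  68  41  50  48  46  54 115 119 142 154 157]
 [110 106 110 104  62  46  48  49  45  54 107 110 109 114 109]
 [145 109 111 105  68  50  48  49  47  58 106 108 108 109 108]
 [ 70  94 122  92 111  48  50  49  48  55 107 110 110 108 114]
 [115  99 153 174 139  57  49  48  50 102 176 169 148  93 107]
 [178 176 176 149 118 116  95  89 103 131 175 176 171 101 103]
 [179 178 177 171 141 116 135 147 148 175 171  96 102 102 104]
 [176 177 176 178 176 177 175 178 170 100 100 108 120 120 117]
 [177 177 176 175 173 174 167  94 104 103 104 111 119 122 120]]
```

About 1.1 N on yellow, held over 0.7 s. Next are green and blue.

Emit:
move_arm:
  targets:
    - [0, 0, -0.006, 0]
    - [0, 0, -0.016, 0]
    - [-0.006, -0.001, -0.016, 0]
    - [-0.014, -0.003, -0.016, 0]
    - [-0.02, -0.0045, -0.016, 0]
    - [-0.0225, -0.0048, -0.016, 0]
    - [-0.0225, -0.0048, -0.016, 0]
    - [-0.0225, -0.0048, -0.016, 0]

```text
time: 68.6
tcp_pos: [0.5731, -0.0429, 0.1331]
tcp_rot: [[-0.291, 0.957, -0.001], [0.957, 0.291, 0.0], [0.001, -0.001, -1.0]]
force: [-0.0, -0.7, -0.0]
finger_gap: 0.0177
gripper_force: 20.0
```

Emit:
move_arm:
  targets:
    - [0, 0, 0.004, 0]
    - [0, 0, 0.008, 0]
    - [0, 0, 0.011, 0]
    - [0, 0, 0.0135, 0]
    - [0, 0, 0.016, 0]
    - [0, 0, 0.016, 0]
    - [0, 0, 0.016, 0]

```text
time: 69.18
tcp_pos: [0.5731, -0.0423, 0.1173]
tcp_rot: [[-0.292, 0.956, -0.001], [0.956, 0.292, 0.0], [0.001, -0.001, -1.0]]
force: [-1.1, -0.4, 1.2]
finger_gap: 0.018
gripper_force: 20.0
```

Emit:
move_arm:
  targets:
    - [0, 0, 0, 0]
    - [0, 0, 0, 0]
    - [0, 0, 0, 0]
    - [0, 0, 0, 0]
    - [0, 0, 0, 0]
    - [0, 0, 0, 0]

```text
time: 69.68
tcp_pos: [0.5734, -0.0425, 0.1175]
tcp_rot: [[-0.292, 0.957, 0.0], [0.957, 0.292, 0.0], [0.0, 0.0, -1.0]]
force: [-0.5, 0.1, 1.0]
finger_gap: 0.0179
gripper_force: 20.0
```

Run:
```python
from h import *
s=ctrl.state();tip=s["tcp_pos"]+s["tcp_rot"]@[-.0013,0,.0906];print("tip",tip,cr(tip),s["force"],s["time"])
```

```text
tip [ 0.5738 -0.0437  0.0269] [ 11.7789 -78.6682] [-0.529   0.0532  0.9677] 69.6833
```

Emit:
move_arm:
  targets:
    - [0, 0, -0.006, 0]
    - [0, 0, -0.016, 0]
    - [-0.006, -0.001, -0.016, 0]
    - [-0.014, -0.0015, -0.016, 0]
    - [-0.02, -0.002, -0.016, 0]
    - [-0.0235, -0.0025, -0.016, 0]
    - [-0.0235, -0.0025, -0.016, 0]
    - [-0.0235, -0.0025, -0.016, 0]

```text
time: 70.35
tcp_pos: [0.5776, -0.0661, 0.133]
tcp_rot: [[-0.291, 0.957, -0.001], [0.957, 0.291, 0.0], [0.001, -0.001, -1.0]]
force: [-0.1, -0.6, -1.0]
finger_gap: 0.0181
gripper_force: 20.0
```

Emit:
move_arm:
  targets:
    - [0, 0, 0.004, 0]
    - [0, 0, 0.008, 0]
    - [0, 0, 0.011, 0]
    - [0, 0, 0.0135, 0]
    - [0, 0, 0.016, 0]
    - [0, 0, 0.016, 0]
    - [0, 0, 0.016, 0]

```text
time: 70.93
tcp_pos: [0.5775, -0.0655, 0.1173]
tcp_rot: [[-0.292, 0.956, -0.001], [0.956, 0.292, 0.0], [0.001, -0.001, -1.0]]
force: [-0.9, 0.0, 1.1]
finger_gap: 0.0179
gripper_force: 20.0
```

Emit:
move_arm:
  targets:
    - [0, 0, 0, 0]
    - [0, 0, 0, 0]
    - [0, 0, 0, 0]
    - [0, 0, 0, 0]
    - [0, 0, 0, 0]
    - [0, 0, 0, 0]

```text
time: 71.43
tcp_pos: [0.5779, -0.0657, 0.1175]
tcp_rot: [[-0.292, 0.957, 0.0], [0.957, 0.292, 0.0], [-0.0, 0.0, -1.0]]
force: [-1.1, 0.1, -0.1]
finger_gap: 0.0182
gripper_force: 20.0
```

Run:
```python
from h import *
s=ctrl.state();tip=s["tcp_pos"]+s["tcp_rot"]@[-.0013,0,.0906];print("tip",tip,cr(tip),s["force"],s["time"])
```

```text
tip [ 0.5783 -0.067   0.0269] [  13.0101 -102.2918] [-1.1296  0.0682 -0.0817] 71.4333
```

Run:
```python
from h import *
f=[]
for _ in range(6): optics.camera("scene");f.append(ctrl.state()["force"][2])
print(np.mean(f),f);togo([.4663,.3039])
```

```text
0.7526169960190141 [np.float64(1.3165963127230587), np.float64(0.7418665740428207), np.float64(-0.102883477120992), np.float64(0.9882339796050889), np.float64(0.8378153601321519), np.float64(0.7340732267319566)]
tcp [ 0.5779 -0.0657  0.1175] head 16.956588068446695 go tool xy [0.3861 0.0011]
```

Emit:
move_arm:
  targets:
    - [0, 0, -0.006, 0]
    - [0, 0, -0.02, 0]
    - [0, 0, -0.045, 0]
    - [0, 0, -0.07, 0]
    - [0, 0, -0.095, 0]
    - [0, 0, -0.108, 0]
    - [0, 0, -0.113, 0]
    - [0, 0, -0.113, 0]
    - [0, 0, -0.113, 0]
    - [0, 0, -0.113, 0]

```text
time: 72.57
tcp_pos: [0.5768, -0.0655, 0.2286]
tcp_rot: [[-0.292, 0.957, -0.003], [0.957, 0.292, 0.001], [0.002, -0.003, -1.0]]
force: [1.0, 0.2, -0.8]
finger_gap: 0.0182
gripper_force: 20.0
```

Run:
```python
from h import *
f=[]
for _ in range(6): optics.camera("scene");f.append(ctrl.state()["force"][2])
print("free",np.mean(f));togo([.4663,.3039])
```

```text
free -0.6156141530667636
tcp [ 0.5775 -0.0657  0.2297] head 16.958715452957875 go tool xy [0.3859 0.0014]
```

Emit:
move_arm:
  targets:
    - [0.02, 0, 0, 0]
    - [0.06, 0, 0, 0]
    - [0.1, 0, 0, 0]
    - [0.14, 0, 0, 0]
    - [0.18, 0.0005, 0, 0]
    - [0.22, 0.0005, 0, 0]
    - [0.26, 0.001, 0, 0]
    - [0.3, 0.001, 0, 0]
    - [0.335, 0.001, 0, 0]
    - [0.36, 0.0013, 0, 0]

```text
time: 73.7
tcp_pos: [0.4725, 0.2819, 0.2305]
tcp_rot: [[-0.294, 0.956, -0.0], [0.956, 0.294, 0.001], [0.001, 0.0, -1.0]]
force: [0.5, -0.9, -0.5]
finger_gap: 0.0182
gripper_force: 20.0
```

Emit:
move_arm:
  targets:
    - [0.015, 0, 0, 0]
    - [0.024, 0, 0, 0]
    - [0.026, 0, 0, 0]
    - [0.026, 0, 0, 0]
    - [0.026, 0, 0, 0]
    - [0.026, 0, 0, 0]
    - [0.026, 0, 0, 0]

```text
time: 74.28
tcp_pos: [0.467, 0.3028, 0.2304]
tcp_rot: [[-0.29, 0.957, 0.0], [0.957, 0.29, -0.0], [-0.0, -0.0, -1.0]]
force: [0.5, 0.5, -0.7]
finger_gap: 0.0182
gripper_force: 20.0
```

Run:
```python
from h import *
togo([.4663,.3039]);print(ctrl.state()["tcp_pos"])
```

```text
tcp [0.467  0.3028 0.2304] head 16.859907596525485 go tool xy [ 0.0012 -0.0003]
[0.467  0.3028 0.2304]
```

Emit:
move_arm:
  targets:
    - [0.001, 0, 0.015, 0]
    - [0.001, 0, 0.03, 0]
    - [0.001, 0, 0.045, 0]
    - [0.001, 0, 0.06, 0]
    - [0.001, 0, 0.075, 0]
    - [0.001, 0, 0.09, 0]
    - [0.001, 0, 0.103, 0]
    - [0.001, 0, 0.112, 0]
    - [0.001, 0, 0.117, 0]
    - [0.001, 0, 0.119, 0]

```text
time: 75.12
tcp_pos: [0.4659, 0.3042, 0.1106]
tcp_rot: [[-0.291, 0.957, -0.001], [0.957, 0.291, -0.001], [-0.0, -0.001, -1.0]]
force: [-0.4, -0.8, 0.6]
finger_gap: 0.0176
gripper_force: 20.0
```

Emit:
move_arm:
  targets:
    - [0, 0, 0, 0]
    - [0, 0, 0, 0]
    - [0, 0, 0, 0]

```text
time: 75.37
tcp_pos: [0.4669, 0.3051, 0.1124]
tcp_rot: [[-0.292, 0.957, 0.002], [0.957, 0.292, 0.001], [0.0, 0.002, -1.0]]
force: [0.1, -0.1, -0.6]
finger_gap: 0.0181
gripper_force: 20.0
```

Emit:
move_arm:
  targets:
    - [0, 0, 0, 0]
    - [0, 0, 0, 0]
    - [0, 0, 0, 0]
    - [0, 0, 0, 0]
    - [0, 0, -0.01, 0]
    - [0, 0, -0.025, 0]
    - [0, 0, -0.045, 0]
    - [0, 0, -0.07, 0]
    - [0, 0, -0.095, 0]
    - [0, 0, -0.12, 0]
  claw: -0.15

```text
time: 76.2
tcp_pos: [0.4661, 0.3048, 0.2333]
tcp_rot: [[-0.292, 0.956, 0.0], [0.956, 0.292, 0.0], [0.0, 0.0, -1.0]]
force: [0.8, 0.2, -0.0]
finger_gap: 0.0397
gripper_force: 0.0
```

Emit:
move_arm:
  targets:
    - [-0.03, 0, -0.02, 0]
    - [-0.06, 0, -0.03, 0]
    - [-0.1, 0, -0.03, 0]
    - [-0.14, 0, -0.03, 0]
    - [-0.18, 0, -0.03, 0]
    - [-0.22, 0, -0.03, 0]
    - [-0.26, 0, -0.03, 0]
    - [-0.29, 0, -0.03, 0]
    - [-0.3, 0, -0.03, 0]
    - [-0.3, 0, -0.03, 0]

```text
time: 77.03
tcp_pos: [0.5543, 0.0156, 0.262]
tcp_rot: [[-0.288, 0.958, 0.001], [0.958, 0.288, -0.0], [-0.0, 0.001, -1.0]]
force: [-0.4, 0.8, -0.7]
finger_gap: 0.0397
gripper_force: 0.0
```

```bash
python3 - <<'E'
from h import *
r=[]
for n in("scene","side"):
    im,c=snap(n,n+"40");b=blobs(im,"red",60,600);print(n,[(int(a),u) for a,u,_ in b]);r.append(ray(c,b[0][1]))
print(tri(r))
E
python3 rowchk.py w40 | grep -v "^x"
```

```text
scene [(177, array([422.7268, 140.892 ]))]
side [(221, array([147.6267, 154.2579]))]
(array([0.4652, 0.308 , 0.1261]), [np.float64(0.001473565508099406), np.float64(0.0014735655080993881)])
tcp [0.5533 0.0192 0.2617] head 17.022065168781666 go tool xy [0.0134 0.0021]
yellow centre [  0.9068 -54.35  ] head 8.1 L [0.0258 0.0422] dot [ 12.9061 -54.2924] 95
blue centre [   0.6493 -102.5913] head 8.2 L [0.022  0.0418] dot [  12.6485 -102.5075] 135
green centre [ -0.4532 -78.3847] head 8.1 L [0.0209 0.0409] dot [ 11.5463 -78.3393] 161
```

```bash
python3 -c "
from station import ctrl
print(ctrl.hand_in())"
```

```text
the job is handed in; nothing more can be done
None
```

I handed the job in after about 77 s: yellow, green and blue (there was no red pack) stand contact up, clamped with the plate about 4 mm in going by the crank angle, were touched with about 1 to 1.4 N in that order, and the pen hangs in its stand again; on the first try yellow and green tipped, so I opened the jaw, reset them and clamped again.

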